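Hold the spray mask over a row of model bases

TASK

Complete the row on the painting board: set the two loose half-round wooden bases into its two empty outlines (either one in either), flat sides to the front like the base already there, and let go of them. Then fetch the aluminium spray mask by its bridge handle from beyond the vise, carry it over the vise without touching it, and finish holding it still and level about 1 cm above the tops of the bases, each of its three openings centred over a base and the mask touching none of them. Keep the mask in the gripper at the end, never knock it against the bases or board, and leave everything else on the bench where it stands.

Things in the scene. Friction and masses are not known exactly. Their poses are not given: they have to be found in the camera images.
- board: Plywood painting board fixed to the bench, 104 (x) x 236 (y) x 10 mm, origin at the centre of its underside, its top 10 mm above. x points to its back, y along the row to the left, z up. Three half-moon outlines in a row along y, 66 mm apart. At each end (y = +-112 mm) a batten 10 mm wide and 8 mm high; front and back are open.
- place_left (a point): Centre of a base lying properly in the left outline (y = +66 mm on the board), half-way up the base: 20.5 mm above the bench. Axes as the board's.
- place_mid (a point): The same for the middle outline, where a base already lies.
- place_right (a point): The same for the right outline (y = -66 mm on the board).
- front_left (a point): Middle of the flat front side of a base lying properly in the left outline: 18 mm in front of place_left, same height.
- front_mid (a point): Middle of the flat front side of a base lying properly in the mid outline: 18 mm in front of place_mid, same height.
- front_right (a point): Middle of the flat front side of a base lying properly in the right outline: 18 mm in front of place_right, same height.
- base_a_mid (a point): Loose half-round wooden base, a sawn half-disc lying flat, 37 (x) x 52 (y) x 21 mm, 30 g; the point is its centre, half-way up. Its x axis points from the flat side (18 mm from the centre) to the crown of the round side (18 mm); the flat side runs along y. Best gripped along x, flat side against crown.
- base_b_mid (a point): A second, equal loose base, same point and axes.
- base_c_mid (a point): The third, equal base, already lying loose in the middle outline; same point and axes.
- base_a_flat (a point): Middle of the flat side of base_a, half-way up, 18 mm from its centre along -x.
- base_b_flat (a point): Middle of the flat side of base_b, half-way up, 18 mm from its centre along -x.
- base_c_flat (a point): Middle of the flat side of base_c, half-way up, 18 mm from its centre along -x.
- mask_grip (a point): Spray mask: aluminium plate 62 (x) x 200 (y) x 3 mm lying flat, about 0.15 kg, with three round openings of 20 mm in a row along y, 66 mm apart, and a bridge handle over its centre: a wooden bar 14 (x) x 80 (y) x 16 mm (z) on two 8 mm posts at y = +-33 mm. This point is the centre of the bar, above the centre of gravity, 45 mm above the plate's underside; 34 mm are free between plate and bar. The mask is the same turned half round.
- mask: The same mask; origin at the centre of the plate's underside, same axes.
- mask_open_left (a point): Centre of the mask's opening at y = +66 mm, at the plate's underside. With the mask properly held it lies above place_left (or place_right).
- mask_open_right (a point): Centre of the mask's opening at y = -66 mm, at the plate's underside.
- bench_vise: Blue bench vise bolted to the bench between the mask and the board, 158 x 128 mm and 82 mm high; origin at the centre of its foot.
- lidded_box: Bystander: small upright box, 32 x 47 x 72 mm, behind the vise; origin under its centre.
- gray_pot: Bystander: round pot, 54 mm wide, 42 mm high; origin under its centre.
- white_pot: Bystander: round screw pot, 44 mm wide, 38 mm high, behind and right of the board; origin under its centre.
- wood_block: Bystander: softwood block 46 x 72 x 46 mm behind the vise; origin under its centre.
- shell: Bystander: spiky shell 57 x 68 x 63 mm behind and right of the board; origin under its centre.
- frosted_box: Bystander: frosted box 45 x 55 x 59 mm at the back; origin under its centre.
Things that resemble listed ones, but are neither listed nor needed, are in the scene too. Leave any red look-alike of the part that bears base_a_mid alone. What is shaped like the part that bears base_b_mid but orange is not meant.

How it is judged:
On the way:
1. all three bases lie in their outlines, let go, before the mask is moved (horizontal distance between base_c_mid and place_mid below 0.007 m and horizontal distance between base_c_flat and front_mid below 0.009 m and height (world z) of base_c_mid between 0.017 and 0.024 m and ((horizontal distance between base_a_mid and place_left below 0.007 m and horizontal distance between base_a_flat and front_left below 0.009 m and height (world z) of base_a_mid between 0.017 and 0.024 m and horizontal distance between base_b_mid and place_right below 0.007 m and horizontal distance between base_b_flat and front_right below 0.009 m and height (world z) of base_b_mid between 0.017 and 0.024 m) or (horizontal distance between base_a_mid and place_right below 0.007 m and horizontal distance between base_a_flat and front_right below 0.009 m and height (world z) of base_a_mid between 0.017 and 0.024 m and horizontal distance between base_b_mid and place_left below 0.007 m and horizontal distance between base_b_flat and front_left below 0.009 m and height (world z) of base_b_mid between 0.017 and 0.024 m)) and contact force between the fingers and base_a below 0.05 N and contact force between the fingers and base_b below 0.05 N and contact force between the fingers and base_c below 0.05 N and distance of mask from where it was at the start of the episode below 0.03 m), for 0.2 s.
At the end, for the whole second after the job is handed in: The three bases lie let go in the outlines (centre 7 mm, flat side 9 mm). The gripper holds the mask still and level (0.1 rad), outer openings within 8 mm of the outer places seen from above, its underside 3 to 20 mm above the bases, touching neither bases nor board (horizontal distance between base_c_mid and place_mid below 0.007 m and horizontal distance between base_c_flat and front_mid below 0.009 m and height (world z) of base_c_mid between 0.017 and 0.024 m and ((horizontal distance between base_a_mid and place_left below 0.007 m and horizontal distance between base_a_flat and front_left below 0.009 m and height (world z) of base_a_mid between 0.017 and 0.024 m and horizontal distance between base_b_mid and place_right below 0.007 m and horizontal distance between base_b_flat and front_right below 0.009 m and height (world z) of base_b_mid between 0.017 and 0.024 m) or (horizontal distance between base_a_mid and place_right below 0.007 m and horizontal distance between base_a_flat and front_right below 0.009 m and height (world z) of base_a_mid between 0.017 and 0.024 m and horizontal distance between base_b_mid and place_left below 0.007 m and horizontal distance between base_b_flat and front_left below 0.009 m and height (world z) of base_b_mid between 0.017 and 0.024 m)) and ((horizontal distance between mask_open_left and place_left below 0.008 m and horizontal distance between mask_open_right and place_right below 0.008 m) or (horizontal distance between mask_open_left and place_right below 0.008 m and horizontal distance between mask_open_right and place_left below 0.008 m)) and contact force between each of the fingers, mask and base_a below 0.05 N and contact force between each of the fingers, mask and base_b below 0.05 N and contact force between each of the fingers, mask and base_c below 0.05 N and z of mask_open_left in the frame of board between 0.034 and 0.051 m and z of mask_open_right in the frame of board between 0.034 and 0.051 m and angle between mask's own z axis and vertical below 0.1 rad and linear speed of mask below 0.02 m/s and angular speed of mask below 0.15 rad/s and contact force between the fingers and mask above 1 N and contact force between mask and board below 0.05 N); the arm keeps its last pose, push and grip.
It fails at once if the mask knocks against a base or the board (contact force between mask and base_a above 1 N or contact force between mask and base_b above 1 N or contact force between mask and base_c above 1 N or contact force between mask and board above 1 N).
It fails at once if the mask touches the vise (contact force between mask and bench_vise above 1 N).
It fails at once if a bystander is moved (distance of any of lidded_box, gray_pot, white_pot, wood_block, shell, frosted_box from where it was at the start of the episode above 0.02 m).
It also fails if it takes over 66 s, if anything falls off the work surface, if the arm or the gripper's body presses on something with over 40 N, if the wrist force passes 120 N, or if a joint passes its speed limit or range.

ROBOT

A 6-joint arm with a two-finger parallel gripper is mounted at the origin on a cart in front of the work surface, level with it; the furniture and walls round the work are solid. World frame = base frame: x ahead of the robot, y to its left, z up, the work surface at z = 0. Lengths are in m, angles in rad, forces in N, time in s.
With the tool pointing down it reaches from about 0.225 to 0.875 m from the base axis. Payload 3.4 kg.
Tool frame: the origin (TCP) lies at the very end of the fingers, on their centre line; the grasp point (between the pads) lies manip.pinch_z behind it (manip.pinch_z is the distance from the TCP to the grasp point, in m); z points along the fingers, y is the direction in which the jaws open and shut (so a half turn about z gives the same grasp; the last joint's range is limited). The gripper opens to 85 mm and grips with 20 to 120 N. Pads are 22 mm wide; open, the fingers measure 114 mm over their backs; the gripper's body (76 mm by 85 mm) begins 54 mm behind the grasp point. The pads swing forward as they close: fully open they stand 13 mm farther back than shut.
Start: joints at [1.056, 0.276, 1.505, -0, 1.361, -0.121], TCP at [0.221, 0.531, 0.231] pointing down, gripper open.
Joint ranges: [-2.89, 2.89], [-0.75, 2.08], [0.22, 2.7], [-1.18, 4.32], [0.11, 2.71], [-2.7, 2.7]. Speed limits (rad/s): [2.57, 2.57, 3.14, 3.14, 3.14, 3.14].

INTERFACE

Orientations are given as a unit quaternion [w, x, y, z].
In Python, from rig import manip, imaging, workorder gives the robot as it stands.
- The arm moves only by the tool apply_moves, never from a script. Its argument "moves" is one flat list of numbers, 7 for each row, row after row: the finger opening in m, from 0 to 0.0854, then the shift along the tool's x, y, z in m, then the turn, a rotation vector about the tool's x, y, z in rad. In form: [jaw, tx, ty, tz, rx, ry, rz, jaw, tx, ty, tz, rx, ry, rz, ...]. A call has exactly 8 rows; each row shifts and turns the pose as measured when the row begins, along the tool's axes as they then stand; what a row does not reach is not made up. A row lasts 1/12 s, in which the tool goes at most 41.7 mm and 7.16 degrees, less where a joint would pass 70% of its speed; a pose out of reach is approached as far as the arm can. A call with a gripper value outside its range is refused whole. The fingers move at their own pace and stop on an object; "newtons" is the grip in N (left out, the last holds). Time passes only in rows, so rows that do not move let the fingers close, or fill a call up. It gives the time, the measured TCP pose, the force and the opening at its end, in the units of the state.
- manip.get_state(): the state, without advancing time (a new reading comes with each control period).
- imaging.get_image(name): name is "scene" or "top" or "wrist"; returns a dict with "image" (480x640x3 uint8, red, green, blue), "range_z" (480x640 float32, m along the optical axis (not along the pixel's ray), 0 where there is no reading), "fx", "fy", "cx", "cy" (pixels), "R" (3x3) and "t" (3): a world point X has camera coordinates R X + t. Camera axes: x right, y down, z forward; pixel columns grow to the right and rows downward; lengths in m; the calibration is good to about 2 mm. The wrist camera is an equidistant fisheye: a pixel r from the principal point sees the ray r / f radians off the axis. A picture is of the moment at which its call begins.
- workorder.sign_off(): hands the job in, once; it reports no verdict.
The state is a dict: "clock": time; "qpos": joint angles; "qd": joint speeds; "effort": joint torques, N m; "position": TCP position; "ee_rot": TCP orientation; "contact_force": force on the tool from outside, world axes, zero at the start; "moment": the same for the moment, N m; "width": finger opening in m.
Only numpy, scipy, OpenCV 4.12 (cv2) and the standard library are available. Lean on these libraries where they do the work, as an engineer would, in place of code of your own. Each camera call takes 0.05 s, during which the arm holds its last target.

## Working session

There is one attempt and no reset: what is moved stays moved. The work goes in short steps, Python scripts to look and compute and a tool call to move; the robot and the scene stay as the last step left them, time stands still between calls to the robot, and variables do not carry over. Pictures are saved under pics/ and viewed, and the job is handed in when it is done.

Besides the shell and the picture viewer there is one more tool, called as a command line: name --argument value ..., lists and objects as JSON in quotes. apply_moves: Moves the arm, as the interface text tells. Its arguments: {"type":"object","properties":{"moves":{"type":"array"},"newtons":{"type":"number"}},"required":["moves"]}

```bash
ls; mkdir -p pics
cat > h.py <<'E'
import numpy as np, cv2
from rig import manip, imaging, workorder
def cap(n,tag):
    d=imaging.get_image(n); cv2.imwrite(f'pics/{tag}.png',cv2.cvtColor(d['image'],cv2.COLOR_RGB2BGR))
    np.savez(f'pics/{tag}.npz',**d); return d
def load(tag): return dict(np.load(f'pics/{tag}.npz'))
def ray(d,u,v):
    x=(u-d['cx'])/d['fx'];y=(v-d['cy'])/d['fy']
    R=d['R'];c=-R.T@d['t'];return c,R.T@np.array([x,y,1.])
def onz(d,u,v,z):
    c,r=ray(d,u,v);return c+r*(z-c[2])/r[2]
def cloud(d):
    v,u=np.mgrid[:480,:640];Z=d['range_z']
    P=np.stack([(u-d['cx'])/d['fx']*Z,(v-d['cy'])/d['fy']*Z,Z],-1)
    return (P-d['t'])@d['R']
E
python3 - <<'E'
from h import *
for n in ['scene','top','wrist']:
    d=cap(n,n+'0');print(n,-d['R'].T@d['t'],d['fx'])
print(manip.get_state(),manip.pinch_z)
E
```

```text
pics
scene [-0.10245372 -0.45965009  0.80832908] 444.6423307896023
top [ 0.29981232 -0.12856374  1.701508  ] 521.1988080024665
wrist [0.15946456 0.55563792 0.37377608] 371.64829954431775
{'clock': 0.15, 'qpos': array([ 1.05598121e+00,  2.76484547e-01,  1.50581536e+00, -3.49585794e-05,
        1.36070894e+00, -1.21030555e-01]), 'qd': array([-0.000376  , -0.00190973, -0.00232676,  0.00071305,  0.00204035,
        0.00118504]), 'effort': array([ 2.41571404e-03, -4.17141688e+01, -2.46033275e+01,  3.53831081e-05,
        7.62164535e-03,  5.72893737e-05]), 'position': array([0.2204627 , 0.53064282, 0.23062932]), 'ee_rot': array([-2.05111851e-04,  1.95618971e-01,  9.80679722e-01, -6.77957041e-04]), 'contact_force': array([-1.10724951, -0.30692405,  0.11790865]), 'moment': array([-0.0195303 ,  0.01346273, -0.018303  ]), 'width': 0.08567950685679951} 0.0187
```

View pics/scene0.png

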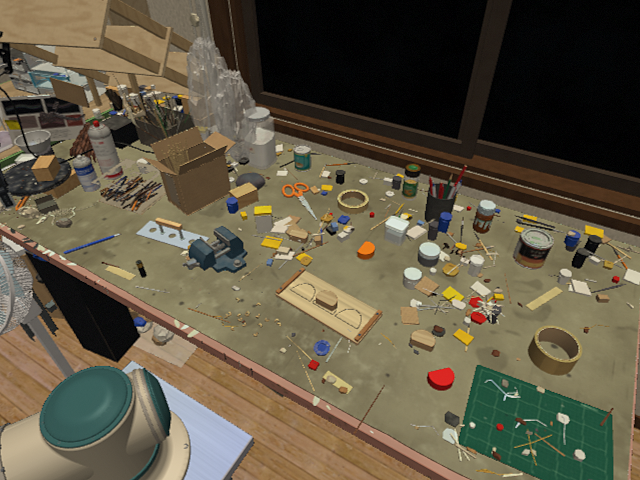

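View pics/top0.png

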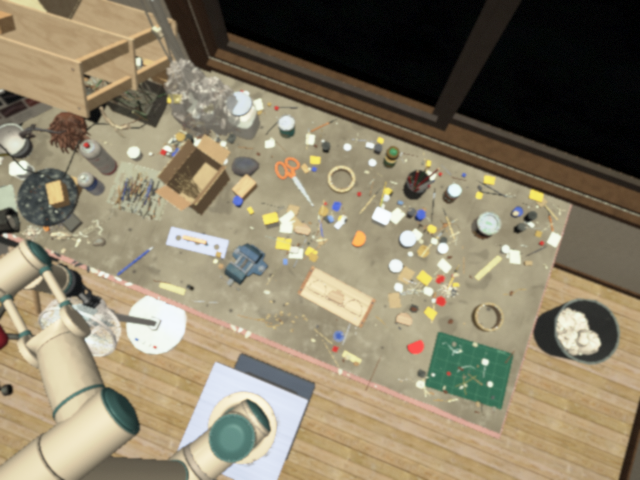

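View pics/wrist0.png

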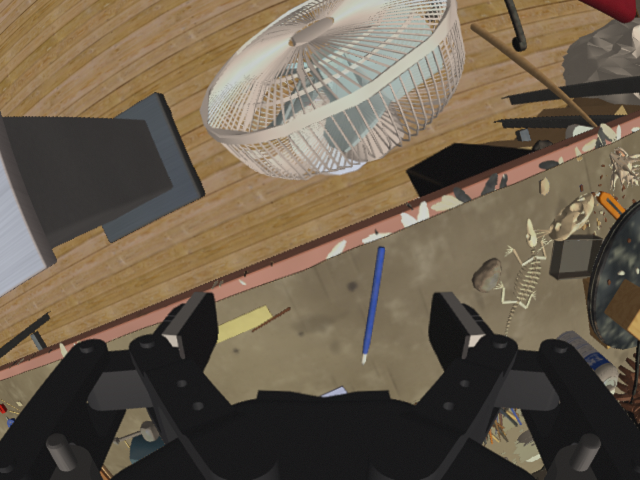

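The mask is at scene (165,233), with the vise at (218,250). The board is at (328,303) and holds a base at (326,297). The candidates for the loose bases are wooden (297,234), wooden (423,340), orange (367,249) and red (441,378). I'll enlarge them to confirm.

Run:
```python
from h import *
im=cv2.imread('pics/scene0.png')
def c(x0,y0,x1,y1): return cv2.resize(im[y0:y1,x0:x1],(390,290),interpolation=cv2.INTER_CUBIC)
a=np.vstack([np.hstack([c(260,205,340,265),c(385,305,465,365)]),np.hstack([c(265,265,395,362),c(125,205,255,302)])])
cv2.imwrite('pics/crops.png',a)
im=cv2.imread('pics/top0.png')
cv2.imwrite('pics/topcrop.png',cv2.resize(im[190:390,150:450],(800,533),interpolation=cv2.INTER_CUBIC))
d=load('top0');s=load('scene0')
print(d['R'],s['R'])
for u,v in [(303,228),(404,320),(337,297),(198,242),(246,263),(360,239),(415,347)]: print(u,v,onz(d,u,v,.02).round(3))
for u,v in [(297,234),(423,340),(326,297),(165,233)]: print(u,v,onz(s,u,v,.02).round(3))
```

```text
[[ 3.71316679e-01 -9.28506229e-01  3.27509891e-04]
 [-9.08680178e-01 -3.63460548e-01 -2.05418509e-01]
 [ 1.90851402e-01  7.59777169e-02 -9.78674169e-01]] [[ 0.51263406 -0.85851171 -0.01280487]
 [-0.56978633 -0.32899843 -0.75306279]
 [ 0.64230044  0.39334167 -0.65782404]]
303 228 [0.653 0.061 0.02 ]
404 320 [ 0.493 -0.352  0.02 ]
337 297 [ 0.482 -0.126  0.02 ]
198 242 [0.48  0.365 0.02 ]
246 263 [0.475 0.19  0.02 ]
360 239 [ 0.688 -0.127  0.02 ]
415 347 [ 0.426 -0.413  0.02 ]
297 234 [0.645 0.061 0.02 ]
423 340 [ 0.49  -0.355  0.02 ]
326 297 [ 0.49  -0.118  0.02 ]
165 233 [0.468 0.376 0.02 ]
```

View pics/crops.png

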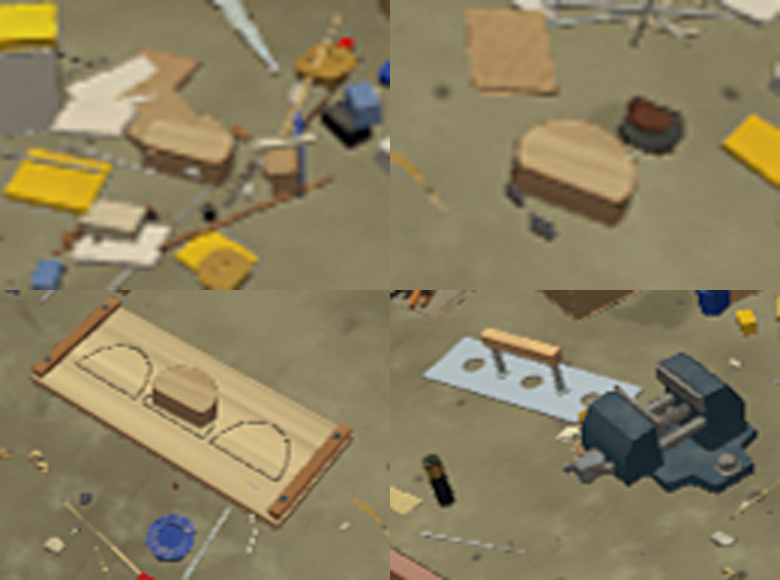

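View pics/topcrop.png

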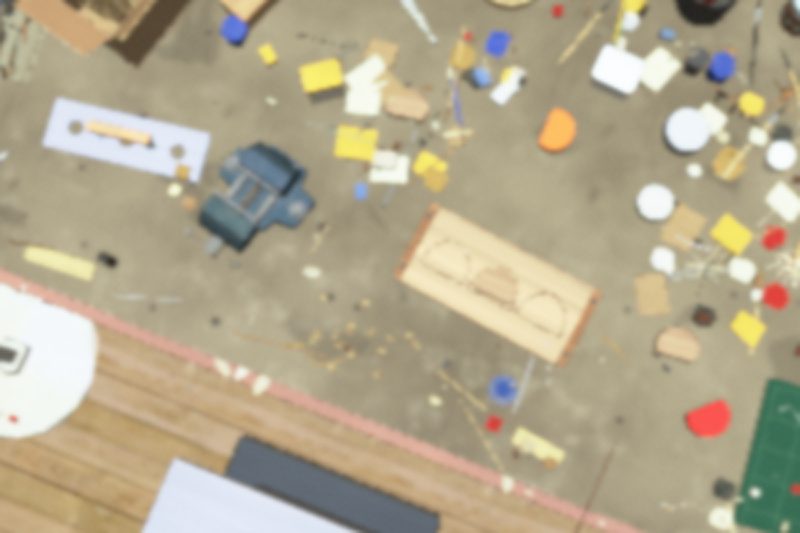

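The crops settle it: the plain wooden half-rounds at scene (297,234) and (423,340) are the loose bases. Orange (367,249) and red (441,378) are the excluded look-alikes. Next I'll measure with the depth data.

```bash
cat >> h.py <<'E'
def topface(d,c,z0,z1,rad,P=None):
    P=cloud(d) if P is None else P
    m=(P[...,2]>z0)&(P[...,2]<z1)&(np.hypot(P[...,0]-c[0],P[...,1]-c[1])<rad)&(d['range_z']>0)
    n,l,st,ce=cv2.connectedComponentsWithStats(m.astype(np.uint8),connectivity=4)
    k=1+np.argmax(st[1:,4]);return P[l==k],l==k
E
python3 - <<'E'
from h import *
s=load('scene0');P=cloud(s)
for nm,c,z0,z1,r in [('A',(.648,.061),.013,.03,.04),('B',(.491,-.353),.013,.03,.04),('C',(.487,-.122),.023,.04,.04),('board',(.48,-.126),.005,.016,.16),('mask',(.475,.37),-.005,.008,.13),('bar',(.475,.37),.035,.07,.06)]:
    Q,m=topface(s,c,z0,z1,r,P)
    v,u=np.nonzero(m)
    rect=cv2.minAreaRect(Q[:,:2].astype(np.float32))
    print(nm,len(Q),np.median(Q[:,2]).round(4),np.array(rect[0]).round(4),np.array(rect[1]).round(4),round(rect[2],1),'pix',u.min(),u.max(),v.min(),v.max())
# height map listing of blobs >0.03
m=(P[...,2]>.03)&(P[...,0]>.3)&(P[...,0]<.95)&(abs(P[...,1])<.6)
n,l,st,ce=cv2.connectedComponentsWithStats(m.astype(np.uint8))
for i in range(1,n):
    if st[i,4]>25:
        Q=P[l==i];print(ce[i].round(),Q.min(0).round(3),Q.max(0).round(3))
E
```

```text
A 264 0.0201 [0.6547 0.068 ] [0.0508 0.069 ] 13.5 pix 283 307 224 239
B 330 0.0199 [ 0.4994 -0.3537] [0.051  0.0375] 89.9 pix 411 435 330 348
C 263 0.0299 [ 0.4845 -0.126 ] [0.0512 0.0371] 85.1 pix 316 337 291 308
board 3098 0.0092 [ 0.4847 -0.1265] [0.236 0.106] 83.7 pix 276 382 270 343
mask 3780 -0.0001 [0.4757 0.3783] [0.2418 0.2581] 87.7 pix 121 216 209 272
bar 182 0.0504 [0.4819 0.368 ] [0.016  0.0795] 9.5 pix 156 182 218 230
[211. 128.] [0.492 0.331 0.03 ] [0.95  0.6   0.482]
[300. 157.] [0.929 0.215 0.031] [0.95  0.265 0.073]
[441. 206.] [ 0.802 -0.295  0.03 ] [ 0.95  -0.197  0.172]
[340. 174.] [0.931 0.079 0.03 ] [0.95  0.108 0.039]
[245. 188.] [0.641 0.259 0.03 ] [0.807 0.359 0.05 ]
[122. 188.] [0.497 0.555 0.07 ] [0.531 0.599 0.077]
[485. 213.] [ 0.913 -0.38   0.03 ] [ 0.95  -0.334  0.089]
[263. 215.] [0.608 0.135 0.03 ] [0.658 0.187 0.075]
[397. 226.] [ 0.755 -0.196  0.03 ] [ 0.863 -0.14   0.062]
[326. 219.] [0.674 0.001 0.03 ] [0.759 0.031 0.041]
[169. 224.] [0.469 0.328 0.031] [0.494 0.407 0.056]
[334. 225.] [ 0.7   -0.028  0.03 ] [ 0.725 -0.004  0.038]
[213. 249.] [0.382 0.142 0.031] [0.531 0.233 0.084]
[535. 244.] [ 0.839 -0.534  0.03 ] [ 0.92  -0.458  0.078]
[571. 239.] [ 0.934 -0.588  0.032] [ 0.95  -0.558  0.075]
[318. 239.] [ 0.613 -0.029  0.03 ] [0.67  0.009 0.071]
[430. 250.] [ 0.718 -0.3    0.03 ] [ 0.773 -0.249  0.046]
[461. 246.] [ 0.792 -0.35   0.03 ] [ 0.817 -0.322  0.035]
[578. 253.] [ 0.904 -0.599  0.031] [ 0.928 -0.591  0.049]
[476. 262.] [ 0.736 -0.404  0.03 ] [ 0.771 -0.359  0.057]
[139. 264.] [0.329 0.315 0.03 ] [0.344 0.33  0.053]
[419. 280.] [ 0.603 -0.343  0.03 ] [ 0.668 -0.246  0.042]
[566. 273.] [ 0.814 -0.594  0.031] [ 0.845 -0.568  0.042]
[488. 308.] [ 0.575 -0.481  0.03 ] [ 0.71  -0.412  0.063]
[327. 297.] [ 0.467 -0.15   0.03 ] [ 0.503 -0.1    0.034]
[458. 304.] [ 0.593 -0.405  0.032] [ 0.621 -0.376  0.043]
[546. 343.] [ 0.555 -0.6    0.03 ] [ 0.647 -0.552  0.051]
```

```bash
cat >> h.py <<'E'
from scipy.spatial.transform import Rotation as Ro
def Rs(q): return Ro.from_quat([q[1],q[2],q[3],q[0]])
def down(phi): # tool y at world angle phi, z down
    y=np.array([np.cos(phi),np.sin(phi),0]);z=np.array([0,0,-1.]);x=np.cross(y,z)
    return Ro.from_matrix(np.stack([x,y,z],1))
def plan(target,phi,n=8,jaw=.0854,st=None):
    st=st or manip.get_state()
    p=np.array(st['position']);R=Rs(st['ee_rot'])
    cand=[phi,phi+np.pi];ph0=np.arctan2(*R.as_matrix()[[1,0],1]);q=st['qpos']
    T=down(phi);dr=(R.inv()*T).as_rotvec();dp=np.array(target)-p
    print('dp',dp.round(4),'|dp|',np.linalg.norm(dp).round(3),'rotvec',dr.round(4),'phi now',ph0.round(4),'q6',q[5].round(3))
    for i in range(n):
        Ri=R*Ro.from_rotvec(dr*i/n)
        print([jaw]+list((Ri.inv().apply(dp/n)).round(4))+list((dr/n).round(3)))
E
python3 - <<'E'
from h import *
d=load('wrist0');print(d['R'])
s=manip.get_state();R=Rs(s['ee_rot']).as_matrix();print((d['R']@R).round(3)); c=-d['R'].T@d['t'];print(R.T@(c-s['position']))
plan((.60,.06,.25),0,16)
E
```

```text
[[ 0.38367788  0.92346393 -0.00237861]
 [ 0.89097509 -0.36949983  0.26388116]
 [ 0.24280584 -0.10336465 -0.96455227]]
[[ 0.     1.     0.001]
 [-0.965  0.    -0.264]
 [-0.264 -0.001  0.965]]
[ 0.06593946 -0.00052341 -0.14313713]
dp [ 0.3795 -0.4706  0.0194] |dp| 0.605 rotvec [-1.300e-03  7.000e-04  1.177e+00] phi now 1.177 q6 -0.121
[0.0854, np.float64(-0.0332), np.float64(-0.0181), np.float64(-0.0012), np.float64(-0.0), np.float64(0.0), np.float64(0.074)]
[0.0854, np.float64(-0.0344), np.float64(-0.0156), np.float64(-0.0012), np.float64(-0.0), np.float64(0.0), np.float64(0.074)]
[0.0854, np.float64(-0.0355), np.float64(-0.013), np.float64(-0.0012), np.float64(-0.0), np.float64(0.0), np.float64(0.074)]
[0.0854, np.float64(-0.0363), np.float64(-0.0104), np.float64(-0.0012), np.float64(-0.0), np.float64(0.0), np.float64(0.074)]
[0.0854, np.float64(-0.037), np.float64(-0.0077), np.float64(-0.0012), np.float64(-0.0), np.float64(0.0), np.float64(0.074)]
[0.0854, np.float64(-0.0375), np.float64(-0.0049), np.float64(-0.0012), np.float64(-0.0), np.float64(0.0), np.float64(0.074)]
[0.0854, np
[... 537 characters left out ...]
), np.float64(-0.0012), np.float64(-0.0), np.float64(0.0), np.float64(0.074)]
[0.0854, np.float64(-0.036), np.float64(0.0116), np.float64(-0.0012), np.float64(-0.0), np.float64(0.0), np.float64(0.074)]
[0.0854, np.float64(-0.035), np.float64(0.0142), np.float64(-0.0012), np.float64(-0.0), np.float64(0.0), np.float64(0.074)]
[0.0854, np.float64(-0.0339), np.float64(0.0167), np.float64(-0.0012), np.float64(-0.0), np.float64(0.0), np.float64(0.074)]
[0.0854, np.float64(-0.0326), np.float64(0.0192), np.float64(-0.0012), np.float64(-0.0), np.float64(0.0), np.float64(0.074)]
[0.0854, np.float64(-0.0311), np.float64(0.0215), np.float64(-0.0012), np.float64(-0.0), np.float64(0.0), np.float64(0.074)]
```

apply_moves --moves '[0.0854, -0.033, -0.018, -0.001, 0, 0, 0.074, 0.0854, -0.034, -0.0155, -0.001, 0, 0, 0.074, 0.0854, -0.0355, -0.013, -0.001, 0, 0, 0.074, 0.0854, -0.036, -0.0105, -0.001, 0, 0, 0.074, 0.0854, -0.037, -0.008, -0.001, 0, 0, 0.074, 0.0854, -0.0375, -0.005, -0.001, 0, 0, 0.074, 0.0854, -0.0375, -0.002, -0.001, 0, 0, 0.074, 0.0854, -0.038, 0.0005, -0.001, 0, 0, 0.074]'

```text
clock: 0.82
position: [0.4079, 0.2907, 0.2347]
ee_rot: [-0.003, 0.479, 0.878, -0.001]
contact_force: [1.1, 0.9, -0.6]
width: 0.0857
```

apply_moves --moves '[0.0854, -0.0375, 0.0035, -0.001, 0, 0, 0.074, 0.0854, -0.037, 0.006, -0.001, 0, 0, 0.074, 0.0854, -0.0365, 0.009, -0.001, 0, 0, 0.074, 0.0854, -0.036, 0.0115, -0.001, 0, 0, 0.074, 0.0854, -0.035, 0.014, -0.001, 0, 0, 0.074, 0.0854, -0.034, 0.0165, -0.001, 0, 0, 0.074, 0.0854, -0.0325, 0.019, -0.001, 0, 0, 0.074, 0.0854, -0.031, 0.0215, -0.001, 0, 0, 0.074]'

```text
clock: 1.48
position: [0.5947, 0.0359, 0.2402]
ee_rot: [-0.003, 0.725, 0.689, -0.003]
contact_force: [0.7, 1.6, 0.1]
width: 0.0853
```

Run:
```python
from h import *
d=cap('wrist','wA');s=manip.get_state();print(s['position'],s['ee_rot'],s['clock'])
```

```text
[0.60019807 0.02881641 0.23971408] [ 0.00122717  0.72738132  0.68622453 -0.00328822] 1.5333
```

View pics/wA.png

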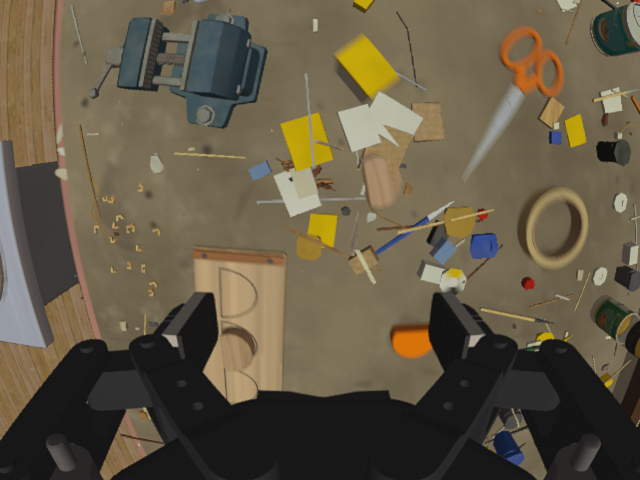

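Run:
```python
from h import *
im=cv2.imread('pics/wA.png')
cv2.imwrite('pics/wAc.png',cv2.resize(im[110:270,260:480],(770,560),interpolation=cv2.INTER_CUBIC))
```

```text
(no output)
```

View pics/wAc.png

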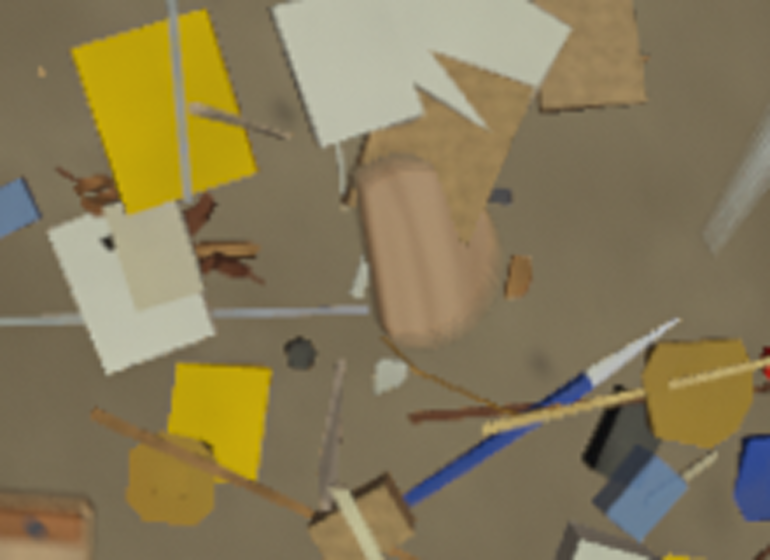

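```bash
cat >> h.py <<'E'
def wcloud(d):
    v,u=np.mgrid[:480,:640].astype(float);Z=d['range_z']
    a=u-d['cx'];b=v-d['cy'];r=np.hypot(a,b)+1e-9;th=r/d['fx'];t=np.tan(th)
    P=np.stack([a/r*t*Z,b/r*t*Z,Z],-1)
    return (P-d['t'])@d['R']
def wonz(d,u,v,z):
    a=u-d['cx'];b=v-d['cy'];r=np.hypot(a,b)+1e-9;th=r/d['fx']
    q=np.array([a/r*np.sin(th),b/r*np.sin(th),np.cos(th)]);R=d['R'];c=-R.T@d['t'];w=R.T@q
    return c+w*(z-c[2])/w[2]
E
python3 - <<'E'
from h import *
d=load('wA');P=wcloud(d)
for v in range(150,214,5): print(v,[int(round(1000*P[v,u,2])) for u in range(355,412,3)])
print(P[180,380],P[350,240],P[150,380])
m=((P[...,2]>.01)*255).astype(np.uint8)
h=np.clip(P[...,2]/.05*255,0,255).astype(np.uint8)
cv2.imwrite('pics/hA.png',cv2.resize(cv2.applyColorMap(h,cv2.COLORMAP_JET)[90:350,180:560],(760,520)))
E
```

```text
150 [31, 0, 0, 17, 18, 21, 21, 20, 21, 23, 24, 24, 24, 24, 25, 25, 25, 0, 0]
155 [0, 0, 16, 18, 19, 21, 22, 21, 20, 21, 21, 23, 21, 23, 25, 25, 25, -1, 1]
160 [1, 0, 19, 22, 22, 21, 22, 22, 21, 22, 22, 23, 22, 23, 23, 24, 0, 1, 1]
165 [1, 14, 18, 21, 22, 21, 22, 22, 21, 22, 21, 22, 23, 23, 24, 4, 6, 0, 1]
170 [-1, 0, 1, 22, 22, 22, 21, 21, 22, 22, 23, 383, 23, 24, 22, 0, 0, 0, 1]
175 [1, 1, 1, 21, 20, 23, 22, 22, 21, 21, 22, 23, 23, 23, 22, 1, 1, 0, 0]
180 [0, 1, 0, 21, 22, 21, 22, 23, 21, 22, 22, 22, 21, 21, 21, 1, -1, 1, 2]
185 [-1, 2, 1, 13, 22, 22, 21, 23, 23, 22, 23, 23, 22, 22, 22, 0, 1, 6, 7]
190 [0, 1, 14, 13, 21, 22, 22, 21, 22, 21, 22, 21, 22, 22, 22, 0, -2, 6, 9]
195 [0, 1, 1, 1, 22, 383, 22, 22, 23, 22, 22, 22, 20, 21, 0, 1, 2, 5, 1]
200 [1, 1, 2, 2, 20, 23, 21, 22, 22, 21, 22, 22, 1, 0, 1, 1, 2, 1, 2]
205 [0, 1, 1, 0, 0, 0, 3, 0, 2, 0, 1, 1, 0, 1, 1, 1, -1, 0, 1]
210 [0, 2, 1, 2, 2, 1, 10, 2, 1, 1, 0, 1, 1, 2, 1, 2, -1, 1, 2]
[0.65079333 0.05875368 0.02152594] [ 0.49180887 -0.12078562  0.03244429] [0.65182865 0.08828198 0.02059935]
```

View pics/hA.png

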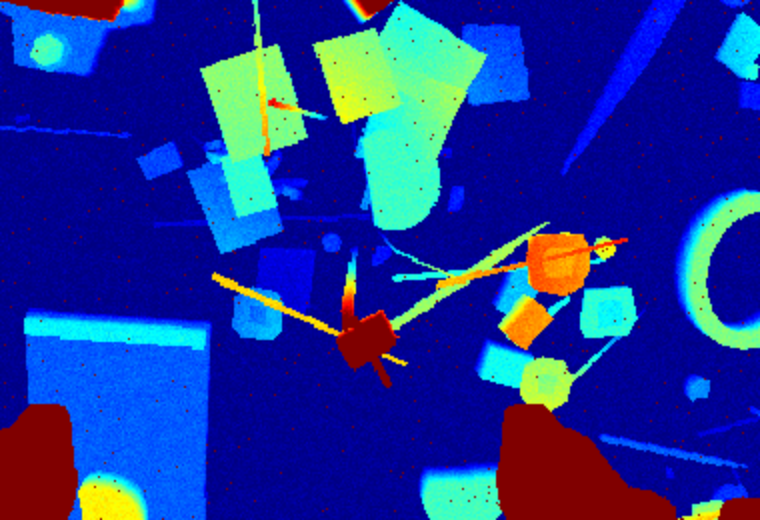

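The wrist view shows half-disc A at (380,180), with its flat side to the left (u≈365, about 50 mm long), its crown to the right, and paper and cardboard against its upper right. It stands 21 mm high, so it is a base. Now for its pose, and the board's from the scene view.

Run:
```python
from h import *
d=load('wA');P=wcloud(d)
L=[];Rr=[]
for v in range(152,206):
    us=[u for u in range(352,415) if .016<P[v,u,2]<.03]
    if len(us)>5:
        L.append(wonz(d,us[0]-.5,v,.021));Rr.append(wonz(d,us[-1]+.5,v,.021))
L=np.array(L);Rr=np.array(Rr);print(L.round(4)[::4,:2].tolist());print(Rr.round(4)[::4,:2].tolist())
# board + C from wrist and scene
for nm,D,Q in [('w',d,P),('s',load('scene0'),cloud(load('scene0')))]:
    for c,z0,z1,r in [((.487,-.122),.026,.04,.04),((.482,-.126),.006,.014,.14)]:
        X,m=topface(D,c,z0,z1,r,Q);rect=cv2.minAreaRect(X[:,:2].astype(np.float32));print(nm,X[:,2].mean(),rect)
```

```text
[[0.6355, 0.0868], [0.6334, 0.083], [0.6313, 0.0791], [0.6321, 0.0752], [0.63, 0.0713], [0.6338, 0.0672], [0.6337, 0.0633], [0.6345, 0.0593], [0.6354, 0.0553], [0.6352, 0.0513], [0.6361, 0.0473], [0.637, 0.0432], [0.6369, 0.0392], [0.6408, 0.035]]
[[0.6772, 0.0858], [0.675, 0.0818], [0.6729, 0.0779], [0.6718, 0.074], [0.6697, 0.07], [0.6696, 0.0661], [0.6706, 0.0621], [0.6705, 0.0581], [0.6694, 0.0541], [0.6693, 0.0501], [0.6683, 0.0461], [0.6651, 0.0422], [0.661, 0.0383], [0.6528, 0.0345]]
w 0.03145875082136212 ((0.486061155796051, -0.12390351295471191), (0.05202446132898331, 0.036508142948150635), 86.78977966308594)
w 0.010748138810069616 ((0.48618870973587036, -0.11509296298027039), (0.21704569458961487, 0.10471721738576889), 83.48104095458984)
s 0.02992272435851702 ((0.4846784174442291, -0.12587320804595947), (0.05120137333869934, 0.03647655248641968), 86.81513214111328)
s 0.009272030286350652 ((0.48456472158432007, -0.12655240297317505), (0.2358347475528717, 0.10589286684989929), 83.50066375732422)
```

Run:
```python
from h import *
plan((.652,.061,.08),.14,8)
```

```text
dp [ 0.0518  0.0322 -0.1597] |dp| 0.171 rotvec [-0.0034  0.0062 -0.1982] phi now -0.0582 q6 -0.004
[0.0854, np.float64(0.0045), np.float64(0.0063), np.float64(0.0199), np.float64(-0.0), np.float64(0.001), np.float64(-0.025)]
[0.0854, np.float64(0.0043), np.float64(0.0064), np.float64(0.0199), np.float64(-0.0), np.float64(0.001), np.float64(-0.025)]
[0.0854, np.float64(0.0042), np.float64(0.0065), np.float64(0.0199), np.float64(-0.0), np.float64(0.001), np.float64(-0.025)]
[0.0854, np.float64(0.004), np.float64(0.0066), np.float64(0.0199), np.float64(-0.0), np.float64(0.001), np.float64(-0.025)]
[0.0854, np.float64(0.0038), np.float64(0.0067), np.float64(0.0199), np.float64(-0.0), np.float64(0.001), np.float64(-0.025)]
[0.0854, np.float64(0.0036), np.float64(0.0067), np.float64(0.0199), np.float64(-0.0), np.float64(0.001), np.float64(-0.025)]
[0.0854, np.float64(0.0035), np.float64(0.0068), np.float64(0.02), np.float64(-0.0), np.float64(0.001), np.float64(-0.025)]
[0.0854, np.float64(0.0033), np.float64(0.0069), np.float64(0.02), np.float64(-0.0), np.float64(0.001), np.float64(-0.025)]
```

apply_moves --moves '[0.065, 0.0045, 0.006, 0.02, 0, 0.001, -0.025, 0.065, 0.004, 0.0065, 0.02, 0, 0.001, -0.025, 0.065, 0.004, 0.0065, 0.02, 0, 0.001, -0.025, 0.065, 0.004, 0.0065, 0.02, 0, 0.001, -0.025, 0.065, 0.004, 0.0065, 0.02, 0, 0.001, -0.025, 0.065, 0.0035, 0.0065, 0.02, 0, 0.001, -0.025, 0.065, 0.0035, 0.007, 0.02, 0, 0.001, -0.025, 0.065, 0.0035, 0.007, 0.02, 0, 0.001, -0.025]'

```text
clock: 2.2
position: [0.6585, 0.055, 0.0759]
ee_rot: [0.002, 0.655, 0.756, 0.002]
contact_force: [-0.3, -0.4, 0.3]
width: 0.0648
```

Run:
```python
from h import *
d=cap('wrist','wA2');s=manip.get_state();print(s['position'],s['ee_rot'],s['width'])
im=cv2.imread('pics/wA2.png')
plan((.652,.061,.002),.14,8)
```

```text
[0.65709856 0.05578255 0.0711997 ] [-7.33902094e-04  6.54757266e-01  7.55838853e-01 -1.11456992e-04] 0.06481988842687503
dp [-0.0051  0.0052 -0.0692] |dp| 0.07 rotvec [-0.0011 -0.001   0.0031] phi now 0.1431 q6 -0.165
[0.0854, np.float64(0.0007), np.float64(-0.0005), np.float64(0.0087), np.float64(-0.0), np.float64(-0.0), np.float64(0.0)]
[0.0854, np.float64(0.0007), np.float64(-0.0005), np.float64(0.0087), np.float64(-0.0), np.float64(-0.0), np.float64(0.0)]
[0.0854, np.float64(0.0007), np.float64(-0.0005), np.float64(0.0087), np.float64(-0.0), np.float64(-0.0), np.float64(0.0)]
[0.0854, np.float64(0.0007), np.float64(-0.0005), np.float64(0.0087), np.float64(-0.0), np.float64(-0.0), np.float64(0.0)]
[0.0854, np.float64(0.0007), np.float64(-0.0005), np.float64(0.0087), np.float64(-0.0), np.float64(-0.0), np.float64(0.0)]
[0.0854, np.float64(0.0007), np.float64(-0.0005), np.float64(0.0087), np.float64(-0.0), np.float64(-0.0), np.float64(0.0)]
[0.0854, np.float64(0.0007), np.float64(-0.0005), np.float64(0.0087), np.float64(-0.0), np.float64(-0.0), np.float64(0.0)]
[0.0854, np.float64(0.0007), np.float64(-0.0005), np.float64(0.0087), np.float64(-0.0), np.float64(-0.0), np.float64(0.0)]
```

View pics/wA2.png

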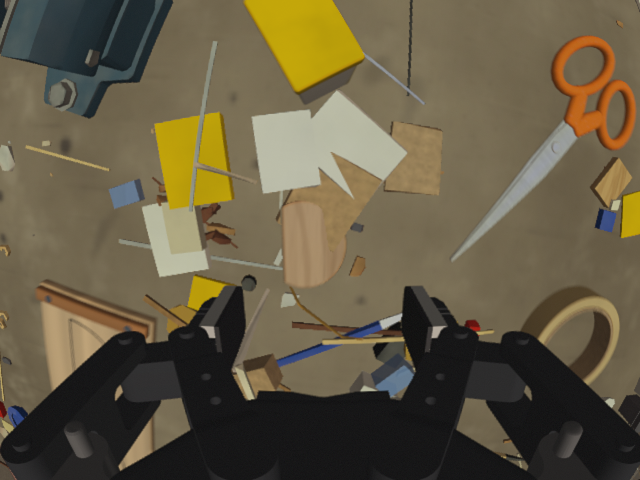

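Run:
```python
from h import *
d=load('wA2');P=wcloud(d)
L=[];Rr=[]
for v in range(200,292,2):
    us=[u for u in range(272,355) if .0165<P[v,u,2]<.024]
    if len(us)>8:
        L.append(wonz(d,us[0]-.5,v,.021));Rr.append(wonz(d,us[-1]+.5,v,.021))
L=np.array(L);Rr=np.array(Rr);print(L.round(4)[::3,:2].tolist());print(Rr.round(4)[::3,:2].tolist())
print(-d['R'].T@d['t'])
im=cv2.imread('pics/wA2.png')
cv2.imwrite('pics/wA2c.png',cv2.resize(im[180:310,230:390],(800,650))[:600])
```

```text
[[0.635, 0.0845], [0.6327, 0.0809], [0.632, 0.0774], [0.6313, 0.0739], [0.6328, 0.0707], [0.6337, 0.0674], [0.6341, 0.064], [0.6345, 0.0606], [0.6349, 0.0571], [0.6353, 0.0536], [0.6368, 0.0502], [0.6372, 0.0466], [0.6375, 0.043], [0.6379, 0.0393], [0.6401, 0.0359]]
[[0.6714, 0.0897], [0.6698, 0.0861], [0.6682, 0.0825], [0.6725, 0.0797], [0.6703, 0.076], [0.6703, 0.0726], [0.6697, 0.069], [0.6703, 0.0656], [0.6708, 0.0622], [0.6714, 0.0587], [0.6703, 0.055], [0.6697, 0.0513], [0.668, 0.0474], [0.6652, 0.0433], [0.6601, 0.0388]]
[0.6487657  0.12015436 0.21907517]
```

View pics/wA2c.png

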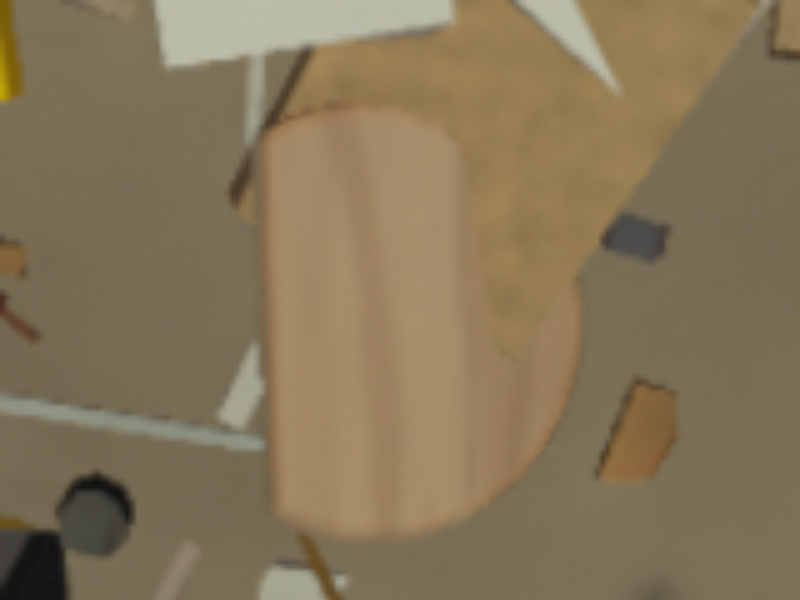

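apply_moves --moves '[0.065, 0.003, -0.0015, 0.006, 0, 0, 0, 0.065, 0.003, -0.0015, 0.01, 0, 0, 0, 0.065, 0.001, 0, 0.012, 0, 0, 0, 0.065, 0, 0, 0.012, 0, 0, 0, 0.065, 0, 0, 0.012, 0, 0, 0, 0.065, 0, 0, 0.01, 0, 0, 0, 0.065, 0, 0, 0.006, 0, 0, 0, 0.065, 0, 0, 0, 0, 0, 0]'

```text
clock: 2.92
position: [0.6501, 0.0642, 0.0011]
ee_rot: [-0.001, 0.655, 0.755, -0.0]
contact_force: [-0.6, 0.6, 0.0]
width: 0.0649
```

Run:
```python
from h import *
d=cap('wrist','wA3')
plan((.653,.0625,.002),.14,2)
```

```text
dp [ 0.0026 -0.0017  0.0003] |dp| 0.003 rotvec [-0.001  -0.0006  0.0019] phi now 0.1419 q6 -0.15
[0.0854, np.float64(-0.001), np.float64(0.0012), np.float64(-0.0002), np.float64(-0.001), np.float64(-0.0), np.float64(0.001)]
[0.0854, np.float64(-0.001), np.float64(0.0012), np.float64(-0.0002), np.float64(-0.001), np.float64(-0.0), np.float64(0.001)]
```

View pics/wA3.png

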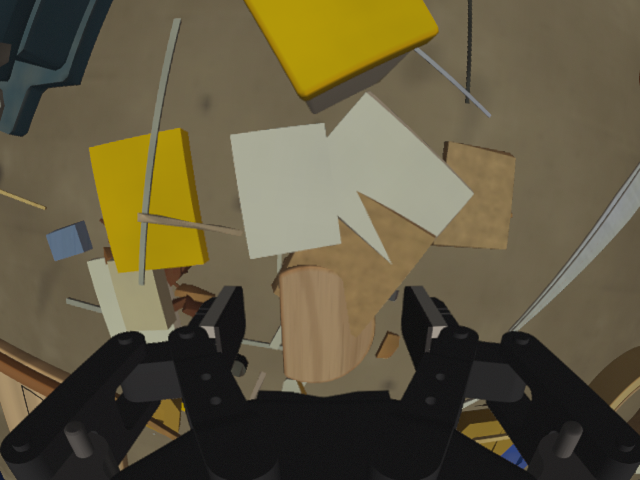

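apply_moves --moves '[0.065, -0.0015, 0.002, 0, 0, 0, 0, 0.05, 0, 0, 0, 0, 0, 0, 0.03, 0, 0, 0, 0, 0, 0, 0.025, 0, 0, 0, 0, 0, 0, 0.025, 0, 0, 0, 0, 0, 0, 0.025, 0, 0, 0, 0, 0, 0, 0.025, 0, 0, 0, 0, 0, 0, 0.025, 0, 0, 0, 0, 0, 0]' --newtons 40

```text
clock: 3.63
position: [0.6556, 0.0626, 0.0059]
ee_rot: [0.002, 0.655, 0.755, 0.002]
contact_force: [-0.1, -1.0, -0.3]
width: 0.034
```

apply_moves --moves '[0.025, 0, 0, 0, 0, 0, 0, 0.025, 0, 0, -0.01, 0, 0, 0, 0.025, 0, 0, -0.015, 0, 0, 0, 0.025, 0, 0, -0.02, 0, 0, 0, 0.025, 0, 0, -0.02, 0, 0, 0, 0.025, 0, 0, -0.02, 0, 0, 0, 0.025, 0, 0, -0.015, 0, 0, 0, 0.025, 0, 0, 0, 0, 0, 0]'

```text
clock: 4.3
position: [0.6535, 0.0627, 0.1113]
ee_rot: [0.001, 0.655, 0.755, 0.001]
contact_force: [1.0, 0.5, -0.3]
width: 0.0347
```

Run:
```python
from h import *
d=cap('wrist','wA4');print(manip.get_state()['position'])
plan((.492,-.061,.10),-.1134,8)
```

```text
[0.65295643 0.06269105 0.11004287]
dp [-0.161  -0.1237 -0.01  ] |dp| 0.203 rotvec [ 2.000e-04 -4.000e-04  2.548e-01] phi now 0.1414 q6 -0.152
[0.0854, np.float64(-0.0125), np.float64(-0.0221), np.float64(0.0012), np.float64(0.0), np.float64(-0.0), np.float64(0.032)]
[0.0854, np.float64(-0.0132), np.float64(-0.0217), np.float64(0.0012), np.float64(0.0), np.float64(-0.0), np.float64(0.032)]
[0.0854, np.float64(-0.0139), np.float64(-0.0213), np.float64(0.0012), np.float64(0.0), np.float64(-0.0), np.float64(0.032)]
[0.0854, np.float64(-0.0145), np.float64(-0.0208), np.float64(0.0012), np.float64(0.0), np.float64(-0.0), np.float64(0.032)]
[0.0854, np.float64(-0.0152), np.float64(-0.0203), np.float64(0.0012), np.float64(0.0), np.float64(-0.0), np.float64(0.032)]
[0.0854, np.float64(-0.0158), np.float64(-0.0198), np.float64(0.0013), np.float64(0.0), np.float64(-0.0), np.float64(0.032)]
[0.0854, np.float64(-0.0164), np.float64(-0.0193), np.float64(0.0013), np.float64(0.0), np.float64(-0.0), np.float64(0.032)]
[0.0854, np.float64(-0.017), np.float64(-0.0188), np.float64(0.0013), np.float64(0.0), np.float64(-0.0), np.float64(0.032)]
```

View pics/wA4.png

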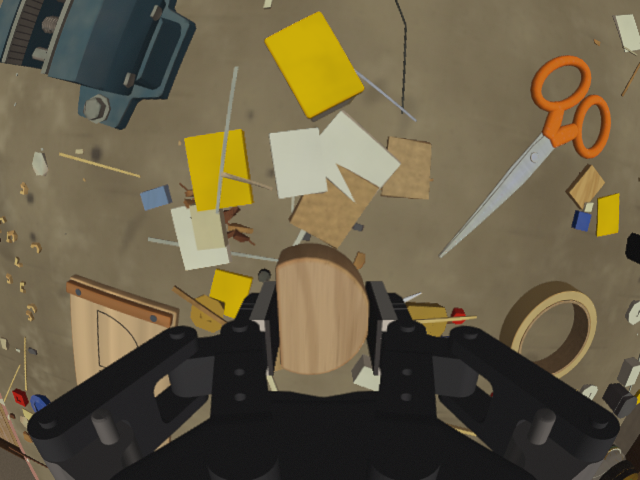

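```bash
cat >> h.py <<'E'
def inhand(d,st):
    P=wcloud(d);R=Rs(st['ee_rot']).as_matrix();T=(P-st['position'])@R
    m=(abs(T[...,0])<.045)&(abs(T[...,1])<.035)&(T[...,2]>-.03)&(T[...,2]<.0)
    im=d['image'].astype(int);m&=(im[...,0]>90)&(im[...,0]-im[...,2]>15)
    n,l,s,_=cv2.connectedComponentsWithStats(m.astype(np.uint8));k=1+np.argmax(s[1:,4])
    Q=T[l==k]; zt=np.median(Q[:,2]);Q=Q[abs(Q[:,2]-zt)<.004]
    r=cv2.minAreaRect(Q[:,:2].astype(np.float32))
    # flat edge fit at low tool-y
    e=[]
    for x in np.arange(Q[:,0].min()+.008,Q[:,0].max()-.008,.003):
        y=Q[abs(Q[:,0]-x)<.002][:,1];e.append((x,y.min(),y.max()))
    e=np.array(e);s=np.polyfit(e[:,0],e[:,1],1)
    print('top z tool',zt.round(4),'x',Q[:,0].min().round(4),Q[:,0].max().round(4),'y',Q[:,1].min().round(4),Q[:,1].max().round(4),'rect',r,'slope',s.round(3))
E
python3 - <<'E'
from h import *
inhand(load('wA4'),manip.get_state())
E
```

```text
top z tool -0.0186 x -0.028 0.024 y -0.0171 0.0182 rect ((-0.0019520800560712814, 0.0006020031869411469), (0.03520809859037399, 0.05195827782154083), 89.8281021118164) slope [ 0.002 -0.016]
```

apply_moves --moves '[0.025, -0.0125, -0.022, 0.001, 0, 0, 0.032, 0.025, -0.013, -0.0215, 0.001, 0, 0, 0.032, 0.025, -0.014, -0.0215, 0.001, 0, 0, 0.032, 0.025, -0.0145, -0.021, 0.001, 0, 0, 0.032, 0.025, -0.015, -0.0205, 0.001, 0, 0, 0.032, 0.025, -0.016, -0.02, 0.001, 0, 0, 0.032, 0.025, -0.0165, -0.0195, 0.001, 0, 0, 0.032, 0.025, -0.017, -0.019, 0.001, 0, 0, 0.032]'

```text
clock: 5.02
position: [0.4839, -0.0606, 0.0942]
ee_rot: [-0.003, 0.748, 0.663, -0.001]
contact_force: [0.0, 0.3, -0.1]
width: 0.0346
```

Run:
```python
from h import *
d=cap('wrist','wL1');s=manip.get_state();print(s['position']);inhand(d,s)
plan((.492,-.059,.04),-.1134,1)
cap('scene','sL1')
```

```text
[ 0.4780966  -0.06206217  0.09335093]
top z tool -0.0182 x -0.0256 0.0265 y -0.0118 0.0233 rect ((0.0004698708653450012, 0.005770220421254635), (0.0350971557199955, 0.0521613284945488), 89.7904052734375) slope [-0.004 -0.011]
dp [ 0.0139  0.0031 -0.0534] |dp| 0.055 rotvec [-0.0134 -0.001  -0.008 ] phi now -0.1214 q6 -0.151
[0.0854, np.float64(0.0047), np.float64(0.0141), np.float64(0.0532), np.float64(-0.013), np.float64(-0.001), np.float64(-0.008)]
```

View pics/wL1.png

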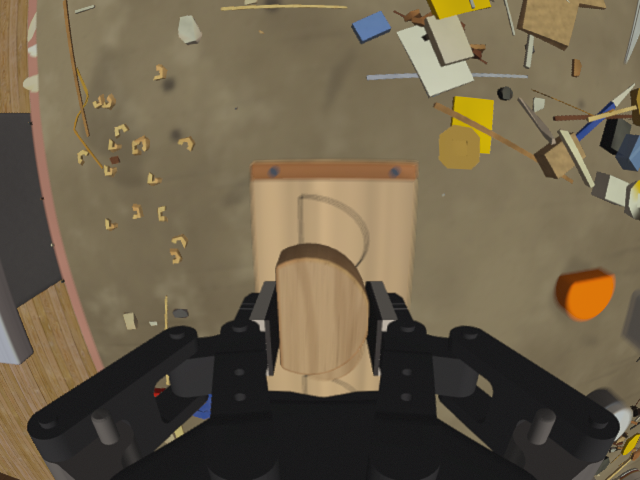

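Run:
```python
from h import *
d=load('wL1');im=cv2.imread('pics/wL1.png')
cv2.imwrite('pics/wL1c.png',cv2.resize(im[150:270,240:430],(798,504),interpolation=cv2.INTER_CUBIC))
```

```text
(no output)
```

View pics/wL1c.png

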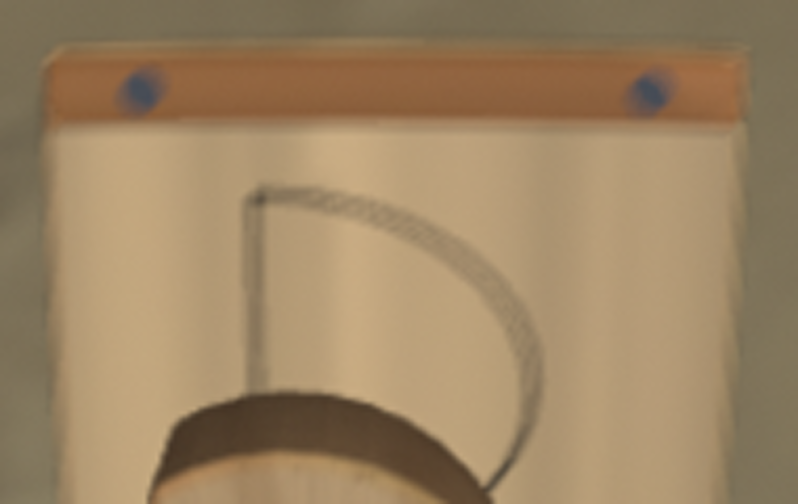

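View pics/sL1.png

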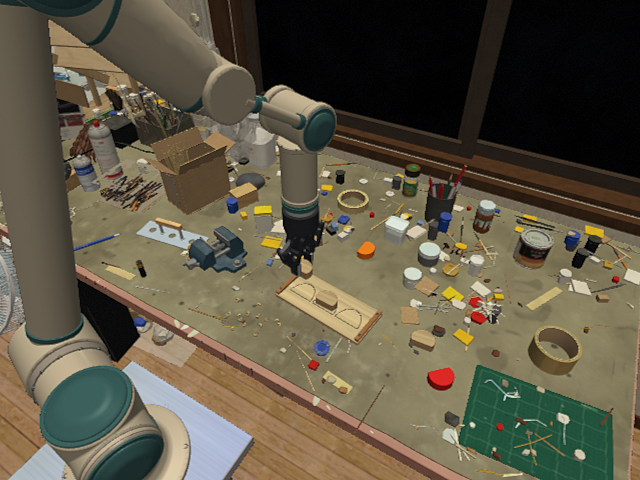

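Run:
```python
from h import *
d=load('wL1')
f=lambda x,y:(240+x*190/798,150+y*120/504)
for n,x,y,z in [('flatcorner',255,195,.01),('flat2',258,385,.01),('crown',538,365,.01),('Lfront',52,130,.01),('Lfront2',65,490,.01),('Rback',745,130,.01),('Rback2',722,480,.01),('bat0',60,122,.01),('bat1',740,122,.01),('batoutL',48,62,.018),('batoutR',745,50,.018)]:
    print(n,wonz(d,*f(x,y),z)[:2].round(4))
```

```text
flatcorner [ 0.474  -0.0289]
flat2 [ 0.4706 -0.0578]
crown [ 0.5131 -0.0597]
Lfront [ 0.4453 -0.0153]
Lfront2 [ 0.4381 -0.0711]
Rback [ 0.5477 -0.0273]
Rback2 [ 0.5407 -0.0818]
bat0 [ 0.4467 -0.0143]
bat1 [ 0.547 -0.026]
batoutL [ 0.4479 -0.0049]
batoutR [ 0.5467 -0.0146]
```

apply_moves --moves '[0.025, 0, 0, 0.003, 0, 0, 0, 0.025, 0.001, 0.003, 0.01, 0, 0, 0, 0.025, 0.001, 0.003, 0.012, 0, 0, 0, 0.025, 0.001, 0.003, 0.012, 0, 0, 0, 0.025, 0.001, 0.002, 0.01, 0, 0, 0, 0.025, 0, 0.001, 0.006, 0, 0, 0, 0.025, 0, 0, 0, 0, 0, 0, 0.025, 0, 0, 0, 0, 0, 0]'

```text
clock: 5.78
position: [0.4971, -0.0554, 0.0324]
ee_rot: [-0.005, 0.748, 0.664, -0.002]
contact_force: [-0.0, 1.1, 0.5]
width: 0.0342
```

Run:
```python
from h import *
d=cap('wrist','wL2');s=manip.get_state();print(s['position'],abs(s['qd']).max());inhand(d,s)
plan((.491,-.059,.013),-.117,1)
```

```text
[ 0.49703723 -0.05538447  0.0325132 ] 0.01829315703160169
top z tool -0.0172 x -0.0277 0.0244 y -0.0172 0.0179 rect ((-0.0016501806676387787, 0.0003834739327430725), (0.035074781626462936, 0.052134543657302856), 89.8739013671875) slope [-0.003 -0.017]
dp [-0.006  -0.0036 -0.0195] |dp| 0.021 rotvec [-0.0106 -0.0046 -0.0011] phi now -0.1181 q6 -0.137
[0.0854, np.float64(-0.0044), np.float64(-0.0054), np.float64(0.0196), np.float64(-0.011), np.float64(-0.005), np.float64(-0.001)]
```

apply_moves --moves '[0.025, -0.0025, -0.003, 0.004, -0.005, -0.002, 0, 0.025, -0.002, -0.0025, 0.006, -0.005, -0.002, 0, 0.025, 0, 0, 0.005, 0, 0, 0, 0.025, 0, 0, 0.002, 0, 0, 0, 0.025, 0, 0, 0, 0, 0, 0, 0.025, 0, 0, 0, 0, 0, 0, 0.025, 0, 0, 0, 0, 0, 0, 0.025, 0, 0, 0, 0, 0, 0]'

```text
clock: 6.5
position: [0.4925, -0.0598, 0.0165]
ee_rot: [0.002, 0.747, 0.664, 0.002]
contact_force: [-0.3, 0.2, -0.5]
width: 0.0346
```

Run:
```python
from h import *
d=cap('wrist','wL3');s=manip.get_state();print(s['position'],s['contact_force']);inhand(d,s)
plan((.491,-.059,.013),-.117,1)
```

```text
[ 0.49259049 -0.05983505  0.01654779] [ 0.35985836 -0.27850456 -0.08715427]
top z tool -0.0173 x -0.0276 0.0243 y -0.0174 0.0178 rect ((-0.0016370415687561035, 0.00025788135826587677), (0.03512311354279518, 0.05194820836186409), 89.72674560546875) slope [ 0.005 -0.017]
dp [-0.0016  0.0008 -0.0035] |dp| 0.004 rotvec [ 0.0059  0.0007 -0.0004] phi now -0.1174 q6 -0.144
[0.0854, np.float64(0.0006), np.float64(-0.0017), np.float64(0.0035), np.float64(0.006), np.float64(0.001), np.float64(-0.0)]
```

View pics/wL3.png

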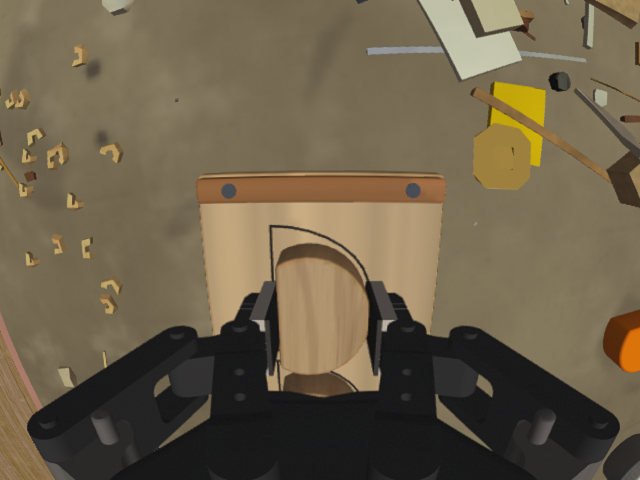

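Run:
```python
from h import *
d=load('wL3')
for n,u,v,z in [('corner',271,226,.01),('flatlow',270,272,.01),('arc@v245',337,245,.01),('arc@v265',357,265,.01),('bat',201,202,.01),('bat',442,202,.01),('edgeL',209,300,.01),('edgeR',433,300,.01),('batoutL',199,174,.018),('batoutR',444,176,.018)]: print(n,wonz(d,u,v,z)[:2].round(4))
e=-.117;c=np.array([.492,-.061]);X=np.array([np.cos(e),np.sin(e)]);Y=np.array([-X[1],X[0]])
print('expected corner',c-.018*X+.026*Y)
t=np.array([.4926,-.0598]);print('base now',t+.0003*X*1-.0016*Y, 'flatcorner', )
```

```text
corner [ 0.4751 -0.0276]
flatlow [ 0.4715 -0.0478]
arc@v245 [ 0.5015 -0.0391]
arc@v265 [ 0.5091 -0.049 ]
bat [ 0.4467 -0.0136]
bat [ 0.5479 -0.0256]
edgeL [ 0.4409 -0.0583]
edgeR [ 0.5426 -0.0706]
batoutL [ 0.4507 -0.0013]
batoutR [ 0.5468 -0.0136]
expected corner [ 0.47715812 -0.03307656]
base now [ 0.49271118 -0.06142408] flatcorner
```

apply_moves --moves '[0.025, 0, -0.001, 0.003, 0.004, 0, 0, 0.025, 0, 0, 0.001, 0, 0, 0, 0.025, 0, 0, 0, 0, 0, 0, 0.04, 0, 0, 0, 0, 0, 0, 0.045, 0, 0, 0, 0, 0, 0, 0.055, 0, 0, 0, 0, 0, 0, 0.06, 0, 0, 0, 0, 0, 0, 0.06, 0, 0, 0, 0, 0, 0]'

```text
clock: 7.22
position: [0.4929, -0.06, 0.0145]
ee_rot: [0.002, 0.747, 0.664, 0.001]
contact_force: [-0.4, -0.3, 0.3]
width: 0.0602
```

apply_moves --moves '[0.06, 0, 0, -0.01, 0, 0, 0, 0.06, 0, 0, -0.02, 0, 0, 0, 0.06, 0, 0, -0.03, 0, 0, 0, 0.065, 0, 0, -0.035, 0, 0, 0, 0.065, 0, 0, -0.035, 0, 0, 0, 0.065, 0, 0, -0.02, 0, 0, 0, 0.065, 0, 0, 0, 0, 0, 0, 0.065, 0, 0, 0, 0, 0, 0]'

```text
clock: 7.88
position: [0.4904, -0.0593, 0.1683]
ee_rot: [-0.001, 0.747, 0.664, -0.001]
contact_force: [0.1, 0.4, -0.6]
width: 0.065
```

Run:
```python
from h import *
d=cap('wrist','wL4');s=manip.get_state();print(s['position'],abs(s['qd']).max())
P=wcloud(d)
for c in [(.492,-.061),(.485,-.126)]:
    X,m=topface(d,c,.026,.04,.035,P);print(X[:,2].mean(),cv2.minAreaRect(X[:,:2].astype(np.float32)))
plan((.495,-.34,.16),0,8)
```

```text
[ 0.49047179 -0.05932559  0.16805837] 0.024012863782463326
0.031580460407320654 ((0.4928256869316101, -0.061576515436172485), (0.051596641540527344, 0.03592739626765251), 86.40435791015625)
0.03154564145212895 ((0.4857788383960724, -0.12465320527553558), (0.05197808891534805, 0.036087766289711), 85.61848449707031)
dp [ 0.0045 -0.2807 -0.0081] |dp| 0.281 rotvec [-0.0038 -0.0003 -0.1173] phi now -0.1173 q6 -0.143
[0.0854, np.float64(-0.0348), np.float64(0.0047), np.float64(0.001), np.float64(-0.0), np.float64(-0.0), np.float64(-0.015)]
[0.0854, np.float64(-0.0348), np.float64(0.0042), np.float64(0.001), np.float64(-0.0), np.float64(-0.0), np.float64(-0.015)]
[0.0854, np.float64(-0.0349), np.float64(0.0037), np.float64(0.001), np.float64(-0.0), np.float64(-0.0), np.float64(-0.015)]
[0.0854, np.float64(-0.0349), np.float64(0.0031), np.float64(0.001), np.float64(-0.0), np.float64(-0.0), np.float64(-0.015)]
[0.0854, np.float64(-0.035), np.float64(0.0026), np.float64(0.001), np.float64(-0.0), np.float64(-0.0), np.float64(-0.015)]
[0.0854, np.float64(-0.035), np.float64(0.0021), np.float64(0.001), np.float64(-0.0), np.float64(-0.0), np.float64(-0.015)]
[0.0854, np.float64(-0.0351), np.float64(0.0016), np.float64(0.001), np.float64(-0.0), np.float64(-0.0), np.float64(-0.015)]
[0.0854, np.float64(-0.0351), np.float64(0.0011), np.float64(0.001), np.float64(-0.0), np.float64(-0.0), np.float64(-0.015)]
```

View pics/wL4.png

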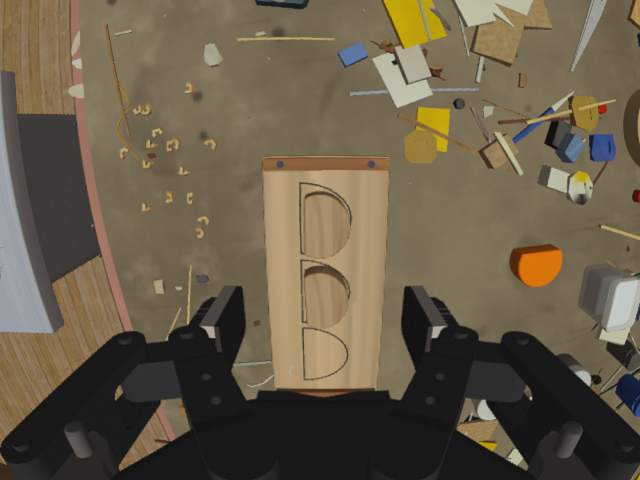

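Run:
```python
from h import *
d=load('wL4');im=cv2.imread('pics/wL4.png')
cv2.imwrite('pics/wL4c.png',cv2.resize(im[145:400,250:400],(588,1000),interpolation=cv2.INTER_CUBIC)[:600]);cv2.imwrite('pics/wL4d.png',cv2.resize(im[250:400,250:400],(600,600),interpolation=cv2.INTER_CUBIC))
```

```text
(no output)
```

View pics/wL4c.png

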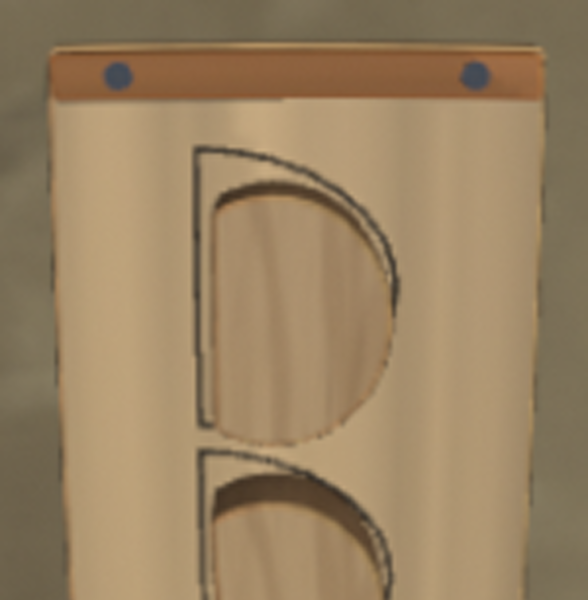

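View pics/wL4d.png

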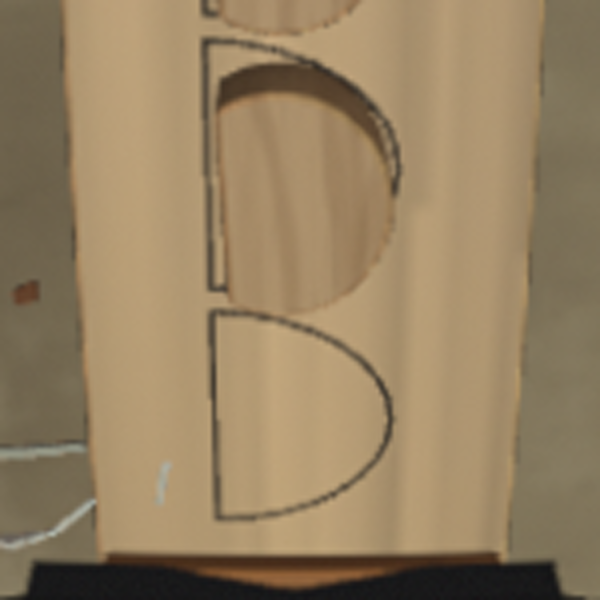

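Run:
```python
from h import *
d=load('wL4')
a=lambda x,y:wonz(d,250+x/3.92,145+y/3.92,.01)[:2]
b=lambda x,y:wonz(d,250+x/4,250+y/4,.01)[:2]
for n,p,q,c in [('L',a(197,150),a(205,425),a(397,290)),('M',b(206,40),b(213,288),b(399,165)),('R',b(213,312),b(218,518),b(391,418))]:
    m=(p+q)/2;Y=p-q;ang=np.arctan2(Y[1],Y[0])-np.pi/2;X=np.array([np.cos(ang),np.sin(ang)])
    w=(c-m)@X;print(n,'flatmid',m.round(4),'len',np.linalg.norm(Y).round(4),'ang',ang.round(4),'w',w.round(4),'centre',(m+X*w/2).round(4))
```

```text
L flatmid [ 0.4724 -0.0579] len 0.0599 ang -0.1024 w 0.0416 centre [ 0.4931 -0.06  ]
M flatmid [ 0.4646 -0.1234] len 0.0601 ang -0.1112 w 0.0419 centre [ 0.4854 -0.1257]
R flatmid [ 0.4567 -0.1893] len 0.06 ang -0.1206 w 0.042 centre [ 0.4776 -0.1919]
```

apply_moves --moves '[0.065, -0.035, 0.0045, 0.001, 0, 0, -0.015, 0.065, -0.035, 0.004, 0.001, 0, 0, -0.015, 0.065, -0.035, 0.0035, 0.001, 0, 0, -0.015, 0.065, -0.035, 0.003, 0.001, 0, 0, -0.015, 0.065, -0.035, 0.0025, 0.001, 0, 0, -0.015, 0.065, -0.035, 0.002, 0.001, 0, 0, -0.015, 0.065, -0.033, 0.0015, 0.001, 0, 0, -0.015, 0.065, -0.03, 0.001, 0.001, 0, 0, -0.015]'

```text
clock: 8.6
position: [0.4886, -0.3326, 0.1423]
ee_rot: [-0.015, 0.7, 0.714, -0.002]
contact_force: [1.3, 0.4, 0.1]
width: 0.0649
```

Run:
```python
from h import *
d=cap('wrist','wB1');s=manip.get_state();print(s['position'],abs(s['qd']).max())
P=wcloud(d)
X,m=topface(d,(.495,-.353),.0165,.026,.04,P);print(X[:,2].mean(),cv2.minAreaRect(X[:,:2].astype(np.float32)))
v,u=np.nonzero(m);print(u.min(),u.max(),v.min(),v.max())
```

```text
[ 0.48898487 -0.3392928   0.14136819] 0.12428748999661293
0.02157067903074057 ((0.49921295046806335, -0.35280856490135193), (0.03498661518096924, 0.05104856565594673), 3.5114593505859375)
316 363 225 290
```

View pics/wB1.png

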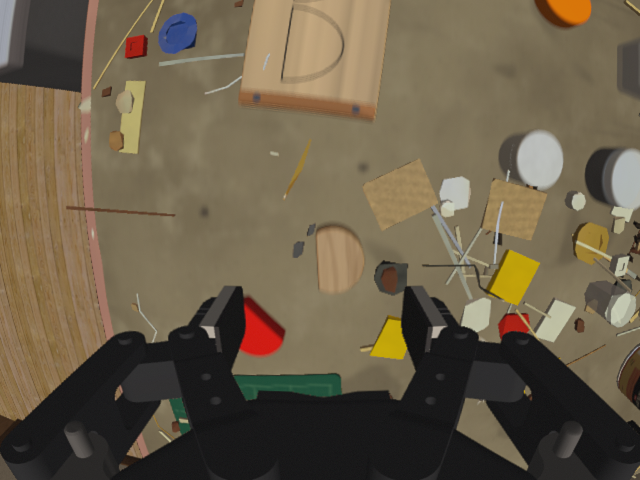

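Run:
```python
from h import *
d=load('wB1');P=wcloud(d)
print([int(1000*P[277,u,2]) for u in range(366,412,4)],P[277,376],P[265,376])
plan((.499,-.353,.05),.06,8)
```

```text
[0, 2, 7, 6, 15, 15, 17, 18, 6, 5, 6, 0] [ 0.52933315 -0.37228833  0.0063734 ] [ 0.52935385 -0.36373527  0.00139027]
dp [ 0.01   -0.0137 -0.0914] |dp| 0.093 rotvec [-0.024  -0.0134 -0.0421] phi now 0.018 q6 -0.735
[0.0854, np.float64(-0.0019), np.float64(0.0015), np.float64(0.0114), np.float64(-0.003), np.float64(-0.002), np.float64(-0.005)]
[0.0854, np.float64(-0.0019), np.float64(0.0015), np.float64(0.0114), np.float64(-0.003), np.float64(-0.002), np.float64(-0.005)]
[0.0854, np.float64(-0.0019), np.float64(0.0014), np.float64(0.0114), np.float64(-0.003), np.float64(-0.002), np.float64(-0.005)]
[0.0854, np.float64(-0.0018), np.float64(0.0014), np.float64(0.0114), np.float64(-0.003), np.float64(-0.002), np.float64(-0.005)]
[0.0854, np.float64(-0.0018), np.float64(0.0013), np.float64(0.0114), np.float64(-0.003), np.float64(-0.002), np.float64(-0.005)]
[0.0854, np.float64(-0.0018), np.float64(0.0013), np.float64(0.0114), np.float64(-0.003), np.float64(-0.002), np.float64(-0.005)]
[0.0854, np.float64(-0.0018), np.float64(0.0012), np.float64(0.0114), np.float64(-0.003), np.float64(-0.002), np.float64(-0.005)]
[0.0854, np.float64(-0.0018), np.float64(0.0012), np.float64(0.0114), np.float64(-0.003), np.float64(-0.002), np.float64(-0.005)]
```

apply_moves --moves '[0.055, -0.001, 0.0015, 0.012, -0.003, -0.002, -0.005, 0.055, -0.002, 0.0015, 0.012, -0.003, -0.002, -0.005, 0.055, -0.002, 0.0015, 0.012, -0.003, -0.002, -0.005, 0.055, -0.002, 0.0015, 0.012, -0.003, -0.002, -0.005, 0.055, -0.002, 0.0015, 0.012, -0.003, -0.002, -0.005, 0.055, -0.001, 0.001, 0.012, -0.003, -0.002, -0.005, 0.055, 0, 0.001, 0.01, 0, 0, -0.005, 0.055, 0, 0, 0, 0, 0, 0]'

```text
clock: 9.32
position: [0.4892, -0.347, 0.038]
ee_rot: [-0.016, 0.691, 0.723, -0.002]
contact_force: [-0.0, -0.2, -0.4]
width: 0.0549
```

Run:
```python
from h import *
d=cap('wrist','wB2');s=manip.get_state();print(s['position'],abs(s['qd']).max())
P=wcloud(d)
X,m=topface(d,(.499,-.353),.0165,.026,.04,P);print(X[:,2].mean(),cv2.minAreaRect(X[:,:2].astype(np.float32)))
plan((.499,-.351,.001),.06,1)
```

```text
[ 0.48929965 -0.3470542   0.03870463] 0.03178099269844336
0.02156667796960903 ((0.49947378039360046, -0.35263392329216003), (0.035864755511283875, 0.05245254933834076), 3.524851083755493)
dp [ 0.0097 -0.0039 -0.0377] |dp| 0.039 rotvec [-0.0245 -0.0194 -0.0141] phi now 0.0462 q6 -0.774
[0.0854, np.float64(-0.0051), np.float64(0.0104), np.float64(0.0374), np.float64(-0.024), np.float64(-0.019), np.float64(-0.014)]
```

View pics/wB2.png

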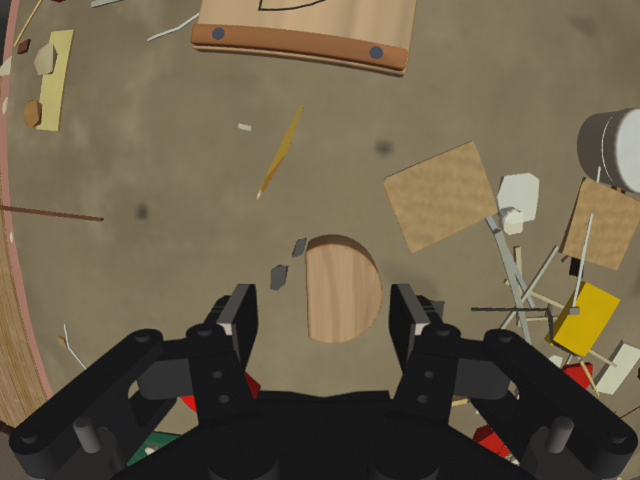

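apply_moves --moves '[0.055, -0.002, 0.004, 0.003, -0.008, -0.006, -0.005, 0.055, -0.002, 0.004, 0.005, -0.008, -0.006, -0.005, 0.055, -0.001, 0.0025, 0.007, -0.008, -0.006, -0.004, 0.055, 0, 0, 0.008, 0, 0, 0, 0.055, 0, 0, 0.008, 0, 0, 0, 0.055, 0, 0, 0.005, 0, 0, 0, 0.055, 0, 0, 0.001, 0, 0, 0, 0.055, 0, 0, 0, 0, 0, 0]'

```text
clock: 10.03
position: [0.5031, -0.3526, 0.0001]
ee_rot: [0.003, 0.685, 0.729, 0.001]
contact_force: [-0.3, 0.1, -0.5]
width: 0.0548
```

Run:
```python
from h import *
s=manip.get_state();print(s['position'],abs(s['qd']).max(),s['contact_force'])
plan((.499,-.351,.001),.06,1)
```

```text
[ 5.03111388e-01 -3.52611049e-01  1.22794301e-04] 0.005433439745271125 [-0.34019823  0.06630447 -0.50525271]
dp [-0.0041  0.0016  0.0009] |dp| 0.005 rotvec [0.0055 0.0038 0.002 ] phi now 0.062 q6 -0.788
[0.0854, np.float64(0.0019), np.float64(-0.004), np.float64(-0.0009), np.float64(0.006), np.float64(0.004), np.float64(0.002)]
```

apply_moves --moves '[0.055, 0.001, -0.003, -0.003, 0.004, 0.003, 0.002, 0.055, 0.0005, -0.001, -0.001, 0, 0, 0, 0.04, 0, 0, 0, 0, 0, 0, 0.025, 0, 0, 0, 0, 0, 0, 0.025, 0, 0, 0, 0, 0, 0, 0.025, 0, 0, 0, 0, 0, 0, 0.025, 0, 0, 0, 0, 0, 0, 0.025, 0, 0, 0, 0, 0, 0]'

```text
clock: 10.7
position: [0.4993, -0.3522, 0.0066]
ee_rot: [0.002, 0.686, 0.728, 0.0]
contact_force: [0.1, 0.2, -0.1]
width: 0.0343
```

apply_moves --moves '[0.025, 0, 0, 0, 0, 0, 0, 0.025, 0, 0, -0.01, 0, 0, 0, 0.025, 0, 0, -0.015, 0, 0, 0, 0.025, 0, 0, -0.02, 0, 0, 0, 0.025, 0, 0, -0.02, 0, 0, 0, 0.025, 0, 0, -0.015, 0, 0, 0, 0.025, 0, 0, -0.01, 0, 0, 0, 0.025, 0, 0, 0, 0, 0, 0]'

```text
clock: 11.37
position: [0.4983, -0.3511, 0.102]
ee_rot: [0.0, 0.686, 0.728, 0.0]
contact_force: [0.6, -0.4, -0.7]
width: 0.0342
```

Run:
```python
from h import *
d=cap('wrist','wB3');s=manip.get_state();print(s['position'],abs(s['qd']).max(),s['width']);inhand(d,s)
plan((.4776,-.1919,.08),-.115,8)
```

```text
[ 0.49799729 -0.35083605  0.10106659] 0.03396835066100526 0.03444204935119451
top z tool -0.0172 x -0.0272 0.0245 y -0.0172 0.018 rect ((-0.0013167038559913635, 0.0004398077726364136), (0.03510427847504616, 0.05167604610323906), 89.85729217529297) slope [-0.006 -0.017]
dp [-0.0204  0.1589 -0.0211] |dp| 0.162 rotvec [ 1.000e-04 -4.000e-04  1.747e-01] phi now 0.0597 q6 -0.788
[0.0854, np.float64(0.02), np.float64(-0.0014), np.float64(0.0026), np.float64(0.0), np.float64(-0.0), np.float64(0.022)]
[0.0854, np.float64(0.0199), np.float64(-0.0018), np.float64(0.0026), np.float64(0.0), np.float64(-0.0), np.float64(0.022)]
[0.0854, np.float64(0.0199), np.float64(-0.0022), np.float64(0.0026), np.float64(0.0), np.float64(-0.0), np.float64(0.022)]
[0.0854, np.float64(0.0199), np.float64(-0.0027), np.float64(0.0026), np.float64(0.0), np.float64(-0.0), np.float64(0.022)]
[0.0854, np.float64(0.0198), np.float64(-0.0031), np.float64(0.0026), np.float64(0.0), np.float64(-0.0), np.float64(0.022)]
[0.0854, np.float64(0.0197), np.float64(-0.0035), np.float64(0.0026), np.float64(0.0), np.float64(-0.0), np.float64(0.022)]
[0.0854, np.float64(0.0196), np.float64(-0.004), np.float64(0.0026), np.float64(0.0), np.float64(-0.0), np.float64(0.022)]
[0.0854, np.float64(0.0195), np.float64(-0.0044), np.float64(0.0026), np.float64(0.0), np.float64(-0.0), np.float64(0.022)]
```

View pics/wB3.png

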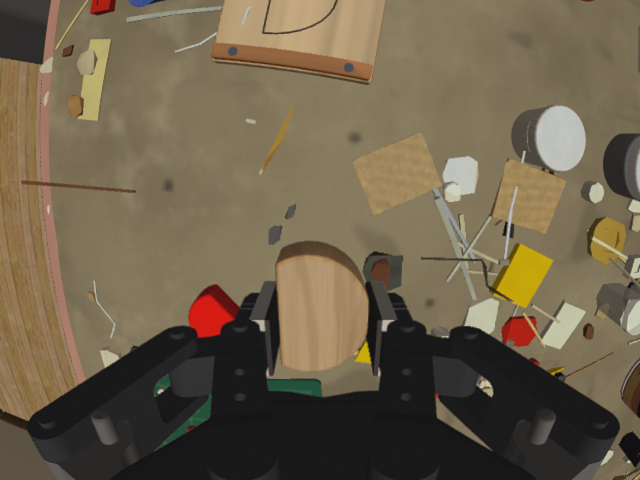

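apply_moves --moves '[0.025, 0.02, -0.0015, 0.002, 0, 0, 0.022, 0.025, 0.02, -0.002, 0.002, 0, 0, 0.022, 0.025, 0.02, -0.002, 0.002, 0, 0, 0.022, 0.025, 0.02, -0.0025, 0.002, 0, 0, 0.022, 0.025, 0.02, -0.003, 0.002, 0, 0, 0.022, 0.025, 0.02, -0.0035, 0.002, 0, 0, 0.022, 0.025, 0.0195, -0.004, 0.002, 0, 0, 0.022, 0.025, 0.0195, -0.0045, 0.002, 0, 0, 0.022]'

```text
clock: 12.08
position: [0.4745, -0.1877, 0.0778]
ee_rot: [-0.003, 0.752, 0.659, -0.002]
contact_force: [0.1, 0.2, -0.4]
width: 0.0343
```

Run:
```python
from h import *
plan((.4772,-.1905,.03),-.115,1)
```

```text
dp [ 0.0027 -0.0028 -0.0478] |dp| 0.048 rotvec [-0.0073 -0.0021 -0.016 ] phi now -0.131 q6 -0.381
[0.0854, np.float64(-0.0025), np.float64(0.0034), np.float64(0.0478), np.float64(-0.007), np.float64(-0.002), np.float64(-0.016)]
```

apply_moves --moves '[0.025, 0, 0, 0, 0, 0, 0, 0.025, 0, 0, 0.006, 0, 0, -0.008, 0.025, -0.002, 0.001, 0.01, 0, 0, -0.008, 0.025, -0.002, 0.001, 0.012, 0, 0, 0, 0.025, 0, 0.001, 0.01, 0, 0, 0, 0.025, 0, 0, 0.005, 0, 0, 0, 0.025, 0, 0, 0, 0, 0, 0, 0.025, 0, 0, 0, 0, 0, 0]'

```text
clock: 12.75
position: [0.4733, -0.1904, 0.0271]
ee_rot: [-0.008, 0.744, 0.668, -0.003]
contact_force: [0.6, -0.8, -0.3]
width: 0.0342
```

Run:
```python
from h import *
s=manip.get_state();print(s['position'],abs(s['qd']).max())
plan((.4772,-.1905,.0155),-.115,1)
```

```text
[ 0.4733138  -0.19044945  0.02711661] 0.018142207435520818
dp [ 0.0039 -0.0001 -0.0116] |dp| 0.012 rotvec [-0.0158 -0.0049  0.0072] phi now -0.1078 q6 -0.408
[0.0854, np.float64(0.0003), np.float64(0.0041), np.float64(0.0116), np.float64(-0.016), np.float64(-0.005), np.float64(0.007)]
```

apply_moves --moves '[0.025, 0, 0.0025, 0.002, -0.008, -0.003, 0.004, 0.025, 0, 0.0015, 0.003, -0.008, -0.002, 0.003, 0.025, 0, 0, 0.003, 0, 0, 0, 0.025, 0, 0, 0.001, 0, 0, 0, 0.025, 0, 0, 0, 0, 0, 0, 0.025, 0, 0, 0, 0, 0, 0, 0.025, 0, 0, 0, 0, 0, 0, 0.025, 0, 0, 0, 0, 0, 0]'

```text
clock: 13.42
position: [0.4789, -0.1924, 0.0187]
ee_rot: [0.003, 0.747, 0.665, 0.001]
contact_force: [0.3, 1.0, -0.3]
width: 0.0344
```

Run:
```python
from h import *
d=cap('wrist','wR1');s=manip.get_state();print(s['position'],abs(s['qd']).max());inhand(d,s)
plan((.4772,-.1905,.0145),-.115,1)
```

```text
[ 0.47889363 -0.19240504  0.01872029] 0.00291850026010263
top z tool -0.0162 x -0.0268 0.0249 y -0.0173 0.0178 rect ((-0.0009401682764291763, 0.0002545379102230072), (0.035164058208465576, 0.05166783928871155), 89.9818344116211) slope [ 0.001 -0.017]
dp [-0.0017  0.0019 -0.0042] |dp| 0.005 rotvec [ 0.0053  0.0023 -0.0007] phi now -0.1156 q6 -0.401
[0.0854, np.float64(0.0017), np.float64(-0.0019), np.float64(0.0042), np.float64(0.005), np.float64(0.002), np.float64(-0.001)]
```

View pics/wR1.png

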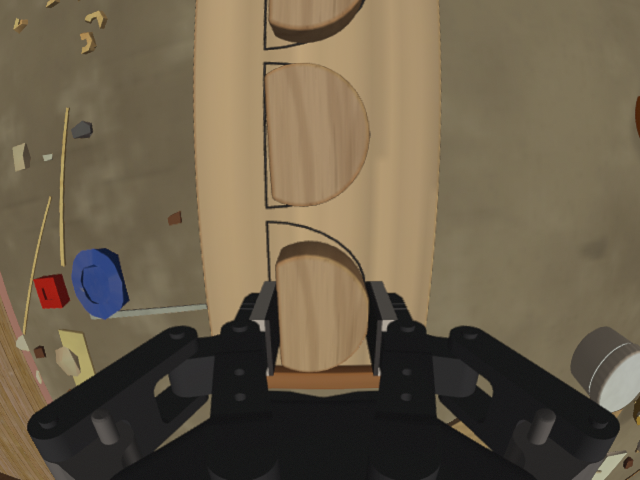

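apply_moves --moves '[0.025, 0.0015, -0.002, 0.002, 0.004, 0.002, 0, 0.025, 0, 0, 0.0015, 0, 0, 0, 0.025, 0, 0, 0, 0, 0, 0, 0.038, 0, 0, 0, 0, 0, 0, 0.045, 0, 0, 0, 0, 0, 0, 0.055, 0, 0, 0, 0, 0, 0, 0.06, 0, 0, 0, 0, 0, 0, 0.06, 0, 0, 0, 0, 0, 0]'

```text
clock: 14.13
position: [0.4772, -0.1906, 0.0152]
ee_rot: [0.001, 0.747, 0.665, 0.0]
contact_force: [0.7, -0.6, 0.8]
width: 0.0599
```

apply_moves --moves '[0.06, 0, 0, -0.01, 0, 0, 0, 0.06, 0, 0, -0.02, 0, 0, 0, 0.06, 0, 0, -0.03, 0, 0, 0, 0.06, 0, 0, -0.035, 0, 0, 0, 0.06, 0, 0, -0.035, 0, 0, 0, 0.06, 0, 0, -0.035, 0, 0, 0, 0.06, 0, 0, -0.01, 0, 0, 0, 0.06, 0, 0, 0, 0, 0, 0]'

```text
clock: 14.8
position: [0.4755, -0.1897, 0.2017]
ee_rot: [-0.001, 0.747, 0.665, -0.0]
contact_force: [-0.6, -0.2, -0.7]
width: 0.0601
```

Run:
```python
from h import *
d=cap('wrist','wR2');s=manip.get_state();print(s['position'],abs(s['qd']).max())
P=wcloud(d)
for c in [(.492,-.061),(.485,-.126),(.4776,-.192)]:
    X,m=topface(d,c,.026,.04,.035,P);print(X[:,2].mean(),cv2.minAreaRect(X[:,:2].astype(np.float32)))
# mask from scene
s0=load('scene0');im=s0['image'];hsv=cv2.cvtColor(im,cv2.COLOR_RGB2HSV)
cv2.imwrite('pics/maskc.png',cv2.resize(cv2.cvtColor(im,cv2.COLOR_RGB2BGR)[200:270,125:235],(792,504),interpolation=cv2.INTER_CUBIC))
plan((.48,.30,.28),0,16)
```

```text
[ 0.47552682 -0.1897555   0.20109991] 0.05436770619712516
0.0314308677781159 ((0.4931792616844177, -0.062116704881191254), (0.05180368572473526, 0.03580555319786072), 84.91448211669922)
0.03152134797380877 ((0.48536938428878784, -0.1248151957988739), (0.0512394905090332, 0.03561440110206604), 86.2647476196289)
0.03154650486238375 ((0.477967232465744, -0.19190160930156708), (0.05234777182340622, 0.03564895689487457), 84.06755828857422)
dp [0.0045 0.4898 0.0789] |dp| 0.496 rotvec [-0.001  -0.0008 -0.1156] phi now -0.1156 q6 -0.4
[0.0854, np.float64(0.0304), np.float64(-0.0033), np.float64(-0.0049), np.float64(-0.0), np.float64(-0.0), np.float64(-0.007)]
[0.0854, np.float64(0.0305), np.float64(-0.003), np.float64(-0.0049), np.float64(-0.0), np.float64(-0.0), np.float64(-0.007)]
[0.0854, np.float64(0.0305), np.float64(-0.0028), np.float64(-0.0049), np.float64(-0.0), np.float64(-0.0), np.float64(-0.007)]
[0.0854, np.float64(0.0305), np.float64(-0.0026), np.float64(-0.0049), np.float64(-0.0), np.float64(-0.0), np.float64(-0.007)]
[0.0854, np.float64(0.0305), np.float64(-0.0024), np.float64
[... 761 characters left out ...]
(-0.0049), np.float64(-0.0), np.float64(-0.0), np.float64(-0.007)]
[0.0854, np.float64(0.0306), np.float64(-0.0008), np.float64(-0.0049), np.float64(-0.0), np.float64(-0.0), np.float64(-0.007)]
[0.0854, np.float64(0.0306), np.float64(-0.0006), np.float64(-0.0049), np.float64(-0.0), np.float64(-0.0), np.float64(-0.007)]
[0.0854, np.float64(0.0306), np.float64(-0.0004), np.float64(-0.0049), np.float64(-0.0), np.float64(-0.0), np.float64(-0.007)]
[0.0854, np.float64(0.0306), np.float64(-0.0002), np.float64(-0.0049), np.float64(-0.0), np.float64(-0.0), np.float64(-0.007)]
[0.0854, np.float64(0.0306), np.float64(0.0001), np.float64(-0.0049), np.float64(-0.0), np.float64(-0.0), np.float64(-0.007)]
```

View pics/wR2.png

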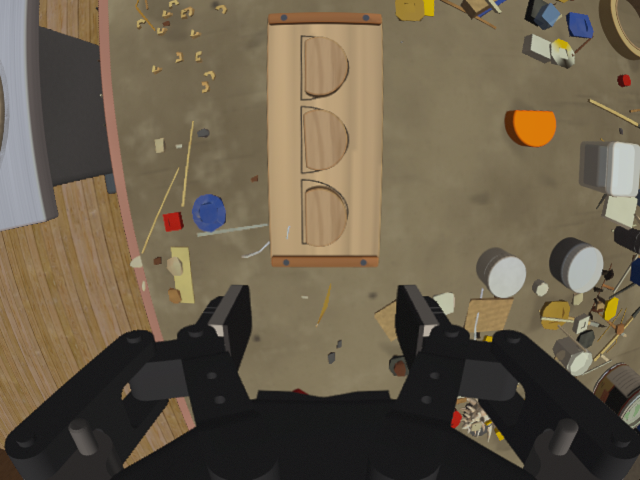

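All three bases are let go in their outlines (wrist image (325,67), (325,140), (325,215)) to within about 2 mm. Next is the mask.

apply_moves --moves '[0.06, 0.0305, -0.003, -0.005, 0, 0, -0.007, 0.06, 0.0305, -0.003, -0.005, 0, 0, -0.007, 0.06, 0.0305, -0.003, -0.005, 0, 0, -0.007, 0.06, 0.0305, -0.0025, -0.005, 0, 0, -0.007, 0.06, 0.0305, -0.0025, -0.005, 0, 0, -0.007, 0.06, 0.0305, -0.002, -0.005, 0, 0, -0.007, 0.06, 0.0305, -0.002, -0.005, 0, 0, -0.007, 0.06, 0.0305, -0.0015, -0.005, 0, 0, -0.007]'

```text
clock: 15.52
position: [0.4725, 0.0594, 0.232]
ee_rot: [-0.007, 0.731, 0.682, -0.007]
contact_force: [1.3, 0.4, 0.7]
width: 0.0601
```

apply_moves --moves '[0.05, 0.0305, -0.0015, -0.004, 0, 0, -0.015, 0.05, 0.0305, -0.001, -0.004, 0, 0, -0.015, 0.05, 0.0305, -0.001, -0.004, 0, 0, -0.015, 0.05, 0.0305, -0.001, -0.003, 0, 0, -0.015, 0.05, 0.03, -0.0005, -0.003, 0, 0, -0.015, 0.05, 0.025, 0, -0.002, 0, 0, -0.015, 0.05, 0.015, 0, 0, 0, 0, -0.015, 0.05, 0, 0, 0, 0, 0, 0]'

```text
clock: 16.18
position: [0.4641, 0.2656, 0.2407]
ee_rot: [-0.015, 0.69, 0.723, -0.015]
contact_force: [0.2, -0.3, 1.4]
width: 0.0496
```

Run:
```python
from h import *
d=cap('wrist','wM1');s=manip.get_state();print(s['position'],abs(s['qd']).max())
P=wcloud(d)
X,m=topface(d,(.48,.368),.042,.062,.06,P);print(X[:,2].mean(),cv2.minAreaRect(X[:,:2].astype(np.float32)))
plan((.4819,.368,.10),.166,8)
```

```text
[0.46390915 0.26421228 0.2404191 ] 0.04082426885033159
0.05308269009142179 ((0.48228639364242554, 0.37003058195114136), (0.01479988731443882, 0.07977937906980515), 7.989378929138184)
dp [ 0.018   0.1038 -0.1404] |dp| 0.176 rotvec [-0.0433 -0.0018 -0.1198] phi now 0.0461 q6 0.329
[0.0854, np.float64(0.0129), np.float64(0.0036), np.float64(0.0174), np.float64(-0.005), np.float64(-0.0), np.float64(-0.015)]
[0.0854, np.float64(0.0128), np.float64(0.0037), np.float64(0.0174), np.float64(-0.005), np.float64(-0.0), np.float64(-0.015)]
[0.0854, np.float64(0.0128), np.float64(0.0038), np.float64(0.0174), np.float64(-0.005), np.float64(-0.0), np.float64(-0.015)]
[0.0854, np.float64(0.0127), np.float64(0.0039), np.float64(0.0175), np.float64(-0.005), np.float64(-0.0), np.float64(-0.015)]
[0.0854, np.float64(0.0127), np.float64(0.004), np.float64(0.0175), np.float64(-0.005), np.float64(-0.0), np.float64(-0.015)]
[0.0854, np.float64(0.0126), np.float64(0.0041), np.float64(0.0175), np.float64(-0.005), np.float64(-0.0), np.float64(-0.015)]
[0.0854, np.float64(0.0125), np.float64(0.0042), np.float64(0.0175), np.float64(-0.005), np.float64(-0.0), np.float64(-0.015)]
[0.0854, np.float64(0.0125), np.float64(0.0043), np.float64(0.0175), np.float64(-0.005), np.float64(-0.0), np.float64(-0.015)]
```

View pics/wM1.png

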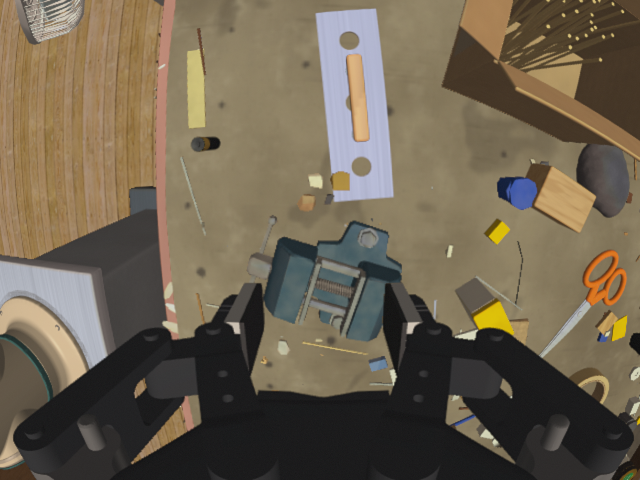

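Run:
```python
from h import *
d=load('wM1')
im=d['image'];hsv=cv2.cvtColor(im,cv2.COLOR_RGB2HSV)
cv2.imwrite('pics/wM1c.png',cv2.resize(cv2.cvtColor(im,cv2.COLOR_RGB2BGR)[0:210,300:410],(419,800))[:600])
a=wonz(d,349,40,.003)[:2];b=wonz(d,361,166,.003)[:2];y=a-b;print(a,b,np.linalg.norm(y),(a+b)/2,np.arctan2(y[1],y[0])-np.pi/2)
c=[wonz(d,u,v,.003)[:2] for u,v in [(317,14),(376,10),(393,196),(335,201)]];c=np.array(c);print(c.round(4).tolist(),c.mean(0))
e=c[0]-c[3];f=c[1]-c[2];print(np.arctan2(e[1],e[0])-np.pi/2,np.arctan2(f[1],f[0])-np.pi/2)
```

```text
[0.47299163 0.43547695] [0.4916632  0.30482037] 0.1319839715730755 [0.48232742 0.37014866] 0.14194462657343676
[[0.4392, 0.4632], [0.4993, 0.4714], [0.5271, 0.2759], [0.467, 0.2669]] [0.48315134 0.36935175]
0.1410210135919332 0.1409157189232948
```

apply_moves --moves '[0.05, 0.013, 0.0035, 0.0175, -0.005, 0, -0.012, 0.05, 0.013, 0.0035, 0.0175, -0.005, 0, -0.012, 0.05, 0.013, 0.004, 0.0175, -0.005, 0, -0.012, 0.05, 0.013, 0.004, 0.0175, -0.005, 0, -0.012, 0.05, 0.013, 0.004, 0.0175, -0.005, 0, -0.012, 0.05, 0.0125, 0.004, 0.0175, -0.005, 0, -0.012, 0.05, 0.0125, 0.004, 0.0175, -0.005, 0, -0.012, 0.05, 0.01, 0.003, 0.01, 0, 0, -0.012]'

```text
clock: 16.9
position: [0.4811, 0.3558, 0.0972]
ee_rot: [-0.001, 0.657, 0.754, -0.009]
contact_force: [0.1, -0.6, 0.5]
width: 0.0498
```

apply_moves --moves '[0.05, 0, 0, 0, 0, 0, 0, 0.05, 0, 0, 0, 0, 0, 0, 0.05, 0, 0, 0, 0, 0, 0, 0.05, 0, 0, 0, 0, 0, 0, 0.05, 0, 0, 0, 0, 0, 0, 0.05, 0, 0, 0, 0, 0, 0, 0.05, 0, 0, 0, 0, 0, 0, 0.05, 0, 0, 0, 0, 0, 0]'

```text
clock: 17.57
position: [0.4818, 0.3514, 0.0977]
ee_rot: [-0.0, 0.659, 0.752, -0.011]
contact_force: [-0.5, 0.3, 0.6]
width: 0.0497
```

Run:
```python
from h import *
d=cap('wrist','wM2');s=manip.get_state();print(s['position'],abs(s['qd']).max())
P=wcloud(d)
X,m=topface(d,(.48,.368),.042,.062,.06,P);print(X[:,2].mean(),cv2.minAreaRect(X[:,:2].astype(np.float32)))
plan((.4823,.370,.07),.141,1)
```

```text
[0.48194237 0.35146772 0.09772707] 0.003779552846726356
0.05331467173816784 ((0.48207494616508484, 0.37083083391189575), (0.013739590533077717, 0.07899310439825058), 8.182353973388672)
dp [ 0.0004  0.0185 -0.0277] |dp| 0.033 rotvec [-0.0158  0.0136 -0.0079] phi now 0.133 q6 0.388
[0.0854, np.float64(0.0187), np.float64(0.0032), np.float64(0.0274), np.float64(-0.016), np.float64(0.014), np.float64(-0.008)]
```

View pics/wM2.png

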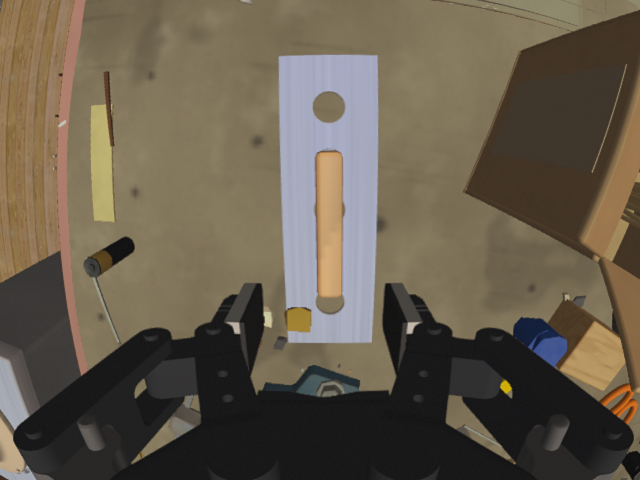

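apply_moves --moves '[0.05, 0.006, 0.001, 0.004, -0.006, 0.005, -0.004, 0.05, 0.006, 0.001, 0.006, -0.006, 0.005, -0.004, 0.05, 0.005, 0.001, 0.006, -0.004, 0.004, 0, 0.05, 0.002, 0, 0.006, 0, 0, 0, 0.05, 0, 0, 0.006, 0, 0, 0, 0.05, 0, 0, 0.003, 0, 0, 0, 0.05, 0, 0, 0, 0, 0, 0, 0.05, 0, 0, 0, 0, 0, 0]'

```text
clock: 18.28
position: [0.4812, 0.3731, 0.0622]
ee_rot: [-0.0, 0.655, 0.756, 0.001]
contact_force: [-1.0, 0.5, -0.0]
width: 0.0499
```

Run:
```python
from h import *
s=manip.get_state();print(s['position'],abs(s['qd']).max())
plan((.482,.3705,.026),.141,1)
```

```text
[0.48116725 0.37306226 0.06221687] 0.010131963020542107
dp [ 0.0008 -0.0026 -0.0362] |dp| 0.036 rotvec [ 0.0003 -0.0014  0.002 ] phi now 0.143 q6 0.401
[0.0854, np.float64(-0.0027), np.float64(0.0004), np.float64(0.0362), np.float64(0.0), np.float64(-0.001), np.float64(0.002)]
```

apply_moves --moves '[0.05, -0.0015, 0, 0.003, 0, 0, 0, 0.05, -0.001, 0, 0.007, 0, 0, 0, 0.05, 0, 0, 0.008, 0, 0, 0, 0.05, 0, 0, 0.008, 0, 0, 0, 0.05, 0, 0, 0.007, 0, 0, 0, 0.05, 0, 0, 0.002, 0, 0, 0, 0.05, 0, 0, 0, 0, 0, 0, 0.05, 0, 0, 0, 0, 0, 0]'

```text
clock: 18.95
position: [0.4817, 0.3695, 0.0229]
ee_rot: [-0.001, 0.655, 0.756, 0.0]
contact_force: [0.2, -0.9, -0.3]
width: 0.0502
```

Run:
```python
from h import *
d=cap('wrist','wM3');s=manip.get_state();print(s['position'],abs(s['qd']).max(),s['contact_force'])
plan((.482,.3705,.026),.141,1)
```

```text
[0.4816907  0.36957443 0.02301855] 0.005540371176298408 [-0.38958931 -0.06774859 -0.61030437]
dp [0.0003 0.0009 0.003 ] |dp| 0.003 rotvec [-0.0005 -0.0008  0.0011] phi now 0.1421 q6 0.396
[0.0854, np.float64(0.0009), np.float64(0.0004), np.float64(-0.003), np.float64(-0.001), np.float64(-0.001), np.float64(0.001)]
```

View pics/wM3.png

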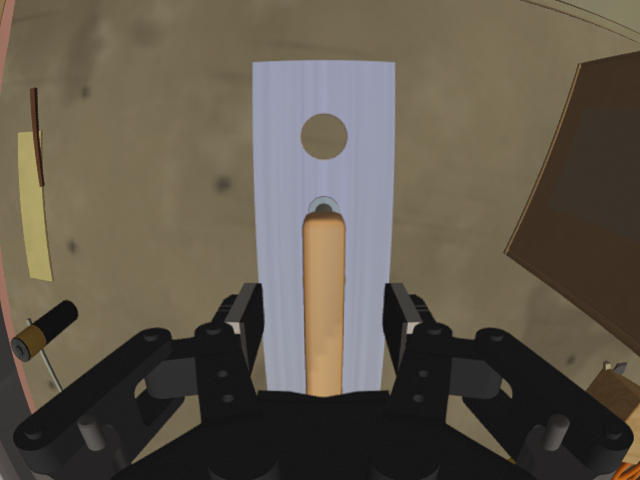

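apply_moves --moves '[0.05, 0.001, 0, -0.002, 0, 0, 0, 0.03, 0, 0, 0, 0, 0, 0, 0.01, 0, 0, 0, 0, 0, 0, 0.005, 0, 0, 0, 0, 0, 0, 0.005, 0, 0, 0, 0, 0, 0, 0.005, 0, 0, 0, 0, 0, 0, 0.005, 0, 0, 0, 0, 0, 0, 0.005, 0, 0, 0, 0, 0, 0]' --newtons 90

```text
clock: 19.67
position: [0.482, 0.3713, 0.0266]
ee_rot: [-0.0, 0.655, 0.756, 0.001]
contact_force: [0.3, -0.0, -0.4]
width: 0.0124
```

apply_moves --moves '[0.005, 0, 0, 0, 0, 0, 0, 0.005, 0, 0, -0.004, 0, 0, 0, 0.005, 0, 0, -0.006, 0, 0, 0, 0.005, 0, 0, -0.01, 0, 0, 0, 0.005, 0, 0, -0.012, 0, 0, 0, 0.005, 0, 0, -0.012, 0, 0, 0, 0.005, 0, 0, -0.008, 0, 0, 0, 0.005, 0, 0, 0, 0, 0, 0]'

```text
clock: 20.33
position: [0.4817, 0.3709, 0.0834]
ee_rot: [-0.0, 0.655, 0.756, 0.001]
contact_force: [0.1, 0.4, -1.5]
width: 0.0123
```

Run:
```python
from h import *
d=cap('wrist','wM4');s=manip.get_state();print(s['position'],abs(s['qd']).max(),s['contact_force'],s['width'])
```

```text
[0.48156182 0.37078999 0.08277287] 0.024819866795994915 [ 0.39357424 -0.48103064 -1.33227883] 0.012557632034664668
```

View pics/wM4.png

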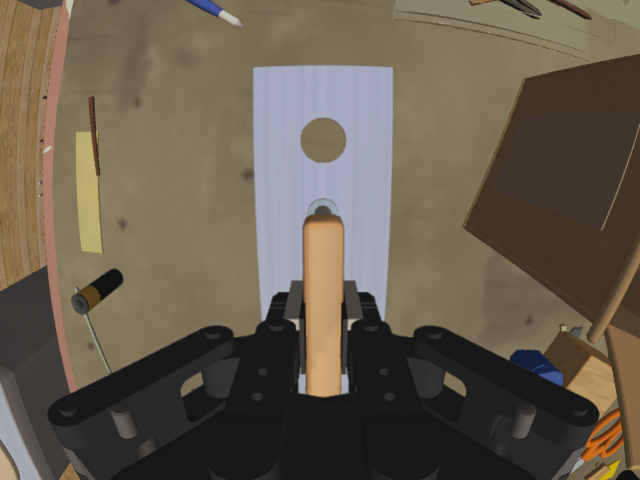

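apply_moves --moves '[0.005, 0, 0, -0.008, 0, 0, 0, 0.005, 0, 0, -0.014, 0, 0, 0, 0.005, 0, 0, -0.018, 0, 0, 0, 0.005, 0, 0, -0.02, 0, 0, 0, 0.005, 0, 0, -0.02, 0, 0, 0, 0.005, 0, 0, -0.018, 0, 0, 0, 0.005, 0, 0, -0.01, 0, 0, 0, 0.005, 0, 0, 0, 0, 0, 0]'

```text
clock: 21.05
position: [0.4785, 0.3687, 0.1935]
ee_rot: [-0.002, 0.655, 0.756, -0.005]
contact_force: [-0.0, 0.2, -1.7]
width: 0.0128
```

Run:
```python
from h import *
cap('wrist','wM5');d=cap('scene','sM5')
s=manip.get_state();print(s['position'])
plan((.4854,-.126,.2),-.115,32)
```

```text
[0.47752253 0.36813287 0.19130011]
dp [ 0.0079 -0.4941  0.0087] |dp| 0.494 rotvec [-0.0122  0.006   0.2572] phi now 0.1422 q6 0.398
[0.0854, np.float64(-0.0153), np.float64(-0.0019), np.float64(-0.0002), np.float64(-0.0), np.float64(0.0), np.float64(0.008)]
[0.0854, np.float64(-0.0153), np.float64(-0.0018), np.float64(-0.0002), np.float64(-0.0), np.float64(0.0), np.float64(0.008)]
[0.0854, np.float64(-0.0154), np.float64(-0.0017), np.float64(-0.0002), np.float64(-0.0), np.float64(0.0), np.float64(0.008)]
[0.0854, np.float64(-0.0154), np.float64(-0.0016), np.float64(-0.0002), np.float64(-0.0), np.float64(0.0), np.float64(0.008)]
[0.0854, np.float64(-0.0154), np.float64(-0.0015), np.float64(-0.0002), np.float64(-0.0), np.float64(0.0), np.float64(0.008)]
[0.0854, np.float64(-0.0154), np.float64(-0.0013), np.float64(-0.0002), np.float64(-0.0), np.float64(0.0), np.float64(0.008)]
[0.0854, np.float64(-0.0154), np.float64(-0.0012), np.float64(-0.0002), np.float64(-0.0), np.float64(0.0), np.float64(0.008)]
[0.0854, np.float64(-0.0154), np.float64(-0.0011), np.float64(-0.0002), np.float64(-0.
[... 2342 characters left out ...]
 np.float64(-0.0003), np.float64(-0.0), np.float64(0.0), np.float64(0.008)]
[0.0854, np.float64(-0.0154), np.float64(0.0014), np.float64(-0.0003), np.float64(-0.0), np.float64(0.0), np.float64(0.008)]
[0.0854, np.float64(-0.0154), np.float64(0.0015), np.float64(-0.0003), np.float64(-0.0), np.float64(0.0), np.float64(0.008)]
[0.0854, np.float64(-0.0154), np.float64(0.0016), np.float64(-0.0003), np.float64(-0.0), np.float64(0.0), np.float64(0.008)]
[0.0854, np.float64(-0.0153), np.float64(0.0018), np.float64(-0.0003), np.float64(-0.0), np.float64(0.0), np.float64(0.008)]
[0.0854, np.float64(-0.0153), np.float64(0.0019), np.float64(-0.0003), np.float64(-0.0), np.float64(0.0), np.float64(0.008)]
```

View pics/sM5.png

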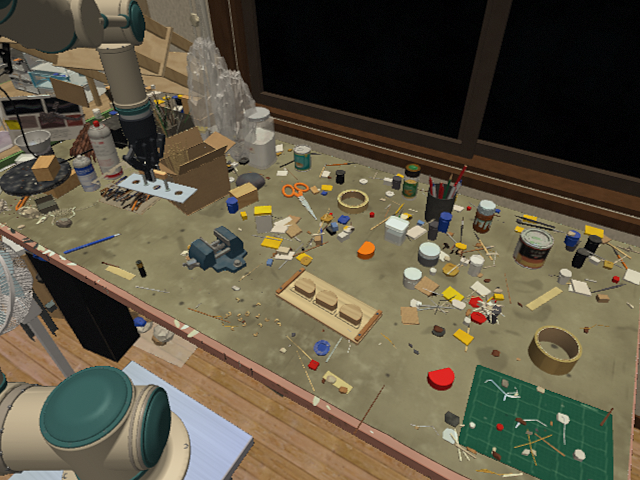

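apply_moves --moves '[0.005, -0.01, -0.001, -0.001, 0, 0, 0.006, 0.005, -0.016, -0.002, -0.001, 0, 0, 0.01, 0.005, -0.02, -0.002, -0.001, 0, 0, 0.01, 0.005, -0.021, -0.002, -0.001, 0, 0, 0.01, 0.005, -0.021, -0.002, -0.001, 0, 0, 0.01, 0.005, -0.021, -0.0015, -0.001, 0, 0, 0.01, 0.005, -0.021, -0.001, -0.001, 0, 0, 0.01, 0.005, -0.021, -0.001, -0.001, 0, 0, 0.01]'

```text
clock: 21.82
position: [0.474, 0.2033, 0.1912]
ee_rot: [-0.005, 0.684, 0.729, -0.017]
contact_force: [0.9, -0.2, -1.5]
width: 0.0125
```

apply_moves --moves '[0.005, -0.021, -0.001, -0.0005, 0, 0, 0.01, 0.005, -0.021, -0.0005, -0.0005, 0, 0, 0.01, 0.005, -0.021, 0, -0.0005, 0, 0, 0.01, 0.005, -0.021, 0, -0.0005, 0, 0, 0.01, 0.005, -0.021, 0, -0.0005, 0, 0, 0.01, 0.005, -0.021, 0.0005, -0.0005, 0, 0, 0.01, 0.005, -0.021, 0.001, -0.0005, 0, 0, 0.01, 0.005, -0.021, 0.001, -0.0005, 0, 0, 0.01]'

```text
clock: 22.48
position: [0.4663, 0.0157, 0.1913]
ee_rot: [-0.009, 0.717, 0.697, -0.027]
contact_force: [1.1, -0.5, -1.8]
width: 0.0126
```

Run:
```python
from h import *
plan((.4854,-.126,.19),-.115,8)
```

```text
dp [ 0.0191 -0.1417 -0.0013] |dp| 0.143 rotvec [-0.0492  0.0275  0.0866] phi now -0.029 q6 -0.055
[0.0854, np.float64(-0.0176), np.float64(0.0029), np.float64(0.0005), np.float64(-0.006), np.float64(0.003), np.float64(0.011)]
[0.0854, np.float64(-0.0176), np.float64(0.0031), np.float64(0.0004), np.float64(-0.006), np.float64(0.003), np.float64(0.011)]
[0.0854, np.float64(-0.0176), np.float64(0.0033), np.float64(0.0004), np.float64(-0.006), np.float64(0.003), np.float64(0.011)]
[0.0854, np.float64(-0.0175), np.float64(0.0035), np.float64(0.0003), np.float64(-0.006), np.float64(0.003), np.float64(0.011)]
[0.0854, np.float64(-0.0175), np.float64(0.0037), np.float64(0.0003), np.float64(-0.006), np.float64(0.003), np.float64(0.011)]
[0.0854, np.float64(-0.0174), np.float64(0.0038), np.float64(0.0003), np.float64(-0.006), np.float64(0.003), np.float64(0.011)]
[0.0854, np.float64(-0.0174), np.float64(0.004), np.float64(0.0002), np.float64(-0.006), np.float64(0.003), np.float64(0.011)]
[0.0854, np.float64(-0.0174), np.float64(0.0042), np.float64(0.0002), np.float64(-0.006), np.float64(0.003), np.float64(0.011)]
```

apply_moves --moves '[0.005, -0.02, 0.003, 0, -0.008, 0.004, 0.011, 0.005, -0.02, 0.003, 0, -0.008, 0.004, 0.011, 0.005, -0.02, 0.003, 0, -0.008, 0.004, 0.011, 0.005, -0.02, 0.0035, 0, -0.008, 0.004, 0.011, 0.005, -0.018, 0.0035, 0, -0.008, 0.004, 0.011, 0.005, -0.015, 0.0035, 0, -0.008, 0.004, 0.011, 0.005, -0.01, 0.003, 0, -0.004, 0.002, 0.008, 0.005, -0.006, 0, 0, 0, 0, 0]'

```text
clock: 23.15
position: [0.4655, -0.1308, 0.1854]
ee_rot: [-0.004, 0.748, 0.664, -0.006]
contact_force: [0.4, -0.2, -2.0]
width: 0.0124
```

apply_moves --moves '[0.005, 0, 0, 0, 0, 0, 0, 0.005, 0, 0, 0, 0, 0, 0, 0.005, 0, 0, 0, 0, 0, 0, 0.005, 0, 0, 0, 0, 0, 0, 0.005, 0, 0, 0, 0, 0, 0, 0.005, 0, 0, 0, 0, 0, 0, 0.005, 0, 0, 0, 0, 0, 0, 0.005, 0, 0, 0, 0, 0, 0]'

```text
clock: 23.82
position: [0.4611, -0.1294, 0.1835]
ee_rot: [-0.007, 0.748, 0.664, -0.008]
contact_force: [0.0, 0.2, -0.7]
width: 0.0121
```

Run:
```python
from h import *
d=cap('wrist','wF1');s=manip.get_state();print(abs(s['qd']).max())
plan((.4854,-.126,.13),-.115,1)
```

```text
0.0037045156150188677
dp [ 0.0243  0.0034 -0.0535] |dp| 0.059 rotvec [-0.0216  0.0016 -0.0045] phi now -0.1195 q6 -0.291
[0.0854, np.float64(0.0064), np.float64(0.0249), np.float64(0.0529), np.float64(-0.022), np.float64(0.002), np.float64(-0.004)]
```

View pics/wF1.png

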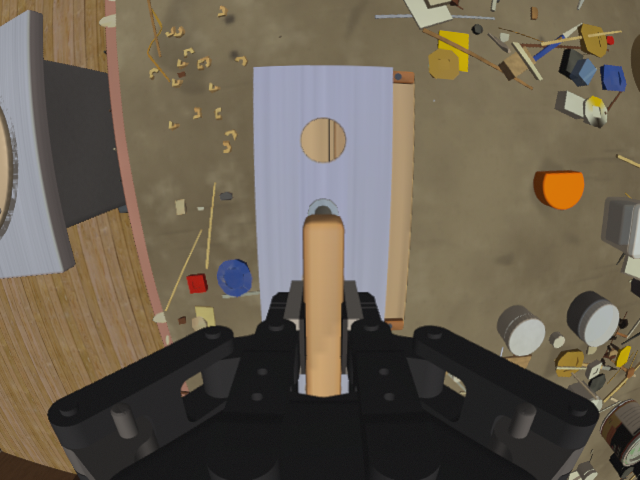

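```bash
cat >> h.py <<'E'
def maskpose(d,st):
    P=wcloud(d);R=Rs(st['ee_rot']).as_matrix();T=(P-st['position'])@R
    im=d['image'].astype(int)
    m=(im[...,2]-im[...,0]>12)&(abs(T[...,1])<.05)&(T[...,2]>.0)&(T[...,2]<.05)&(T[...,0]>.0)
    m=cv2.erode(m.astype(np.uint8),np.ones((3,3)))>0
    Q=T[m];A=np.c_[Q[:,:2],np.ones(len(Q))];c=np.linalg.lstsq(A,Q[:,2],rcond=None)[0]
    print('plate top plane z=ax+by+c',c.round(4),'n',len(Q))
    # opening: contour hole
    n,l,s,ce=cv2.connectedComponentsWithStats((~m[80:200,265:380]).astype(np.uint8))
    for i in range(1,n):
        if 800<s[i,4]<3000:
            u,v=ce[i]+[265,80]
            # ray to plane in tool frame
            a=u-d['cx'];b=v-d['cy'];r=np.hypot(a,b);th=r/d['fx']
            w=d['R'].T@np.array([a/r*np.sin(th),b/r*np.sin(th),np.cos(th)]);o=-d['R'].T@d['t']
            o=R.T@(o-st['position']);w=R.T@w
            t=(c[0]*o[0]+c[1]*o[1]+c[2]-o[2])/(w[2]-c[0]*w[0]-c[1]*w[1]);p=o+t*w
            print('hole px',u,v,'tool',p.round(4),'world',(st['position']+R@p).round(4))
    x=Q[:,0];print('edges y at far:',[ (Q[abs(x-k)<.003][:,1].min().round(4),Q[abs(x-k)<.003][:,1].max().round(4)) for k in (.05,.07,.09)],'xmax',x.max())
E
python3 - <<'E'
from h import *
maskpose(load('wF1'),manip.get_state())
maskpose(load('wM4'),dict(position=np.array([.4816,.3708,.0828]),ee_rot=[0,.655,.756,.0005]))
E
```

```text
plate top plane z=ax+by+c [0.0033 0.0023 0.0228] n 22064
hole px 322.77186700767265 139.80460358056266 tool [0.0652 0.0005 0.023 ] world [ 0.4688 -0.0647  0.1604]
edges y at far: [(np.float64(-0.0298), np.float64(0.0305)), (np.float64(-0.0299), np.float64(0.0308)), (np.float64(-0.0298), np.float64(0.0306))] xmax 0.09884952493699307
plate top plane z=ax+by+c [0.0024 0.0024 0.0222] n 22133
hole px 322.60287326834276 140.0656747049769 tool [0.0651 0.0004 0.0224] world [0.4727 0.4353 0.0604]
edges y at far: [(np.float64(-0.03), np.float64(0.0308)), (np.float64(-0.03), np.float64(0.0307)), (np.float64(-0.03), np.float64(0.031))] xmax 0.09875339625608029
```

apply_moves --moves '[0.005, 0.001, 0.004, 0.003, -0.004, 0, 0, 0.005, 0.002, 0.006, 0.005, -0.006, 0, 0, 0.005, 0.002, 0.006, 0.008, -0.006, 0, 0, 0.005, 0.001, 0.005, 0.01, -0.005, 0, 0, 0.005, 0.001, 0.003, 0.01, 0, 0, 0, 0.005, 0, 0.001, 0.008, 0, 0, 0, 0.005, 0, 0, 0.005, 0, 0, 0, 0.005, 0, 0, 0, 0, 0, 0]'

```text
clock: 24.53
position: [0.4908, -0.1243, 0.1289]
ee_rot: [0.002, 0.748, 0.664, 0.001]
contact_force: [-0.1, -0.2, -1.1]
width: 0.0124
```

apply_moves --moves '[0.005, 0, 0, 0, 0, 0, 0, 0.005, 0, 0, 0, 0, 0, 0, 0.005, 0, 0, 0, 0, 0, 0, 0.005, 0, 0, 0, 0, 0, 0, 0.005, 0, 0, 0, 0, 0, 0, 0.005, 0, 0, 0, 0, 0, 0, 0.005, 0, 0, 0, 0, 0, 0, 0.005, 0, 0, 0, 0, 0, 0]'

```text
clock: 25.2
position: [0.4914, -0.1248, 0.1303]
ee_rot: [0.003, 0.748, 0.664, 0.001]
contact_force: [0.1, -0.3, -0.7]
width: 0.0123
```

Run:
```python
from h import *
plan((.4853,-.125,.09),-.115,1)
```

```text
dp [-0.0061 -0.0002 -0.0403] |dp| 0.041 rotvec [ 0.0059  0.0021 -0.0038] phi now -0.1188 q6 -0.267
[0.0854, np.float64(-0.0008), np.float64(-0.0063), np.float64(0.0403), np.float64(0.006), np.float64(0.002), np.float64(-0.004)]
```

apply_moves --moves '[0.005, 0, -0.002, 0.003, 0.003, 0.001, -0.002, 0.005, 0, -0.002, 0.006, 0.003, 0.001, -0.002, 0.005, 0, -0.002, 0.008, 0, 0, 0, 0.005, 0, 0, 0.008, 0, 0, 0, 0.005, 0, 0, 0.006, 0, 0, 0, 0.005, 0, 0, 0.004, 0, 0, 0, 0.005, 0, 0, 0, 0, 0, 0, 0.005, 0, 0, 0, 0, 0, 0]'

```text
clock: 25.87
position: [0.4837, -0.1237, 0.0905]
ee_rot: [-0.001, 0.746, 0.665, -0.001]
contact_force: [-0.2, 0.1, -0.5]
width: 0.0123
```

Run:
```python
from h import *
d=cap('wrist','wF2');s=manip.get_state();print(abs(s['qd']).max(),s['position'])
maskpose(d,s)
plan((.4853,-.125,.0675),-.115,1)
```

```text
0.007614754382272939 [ 0.48366135 -0.12367882  0.09056894]
plate top plane z=ax+by+c [0.0027 0.0026 0.0228] n 21994
hole px 322.68202764976957 139.89247311827955 tool [0.0651 0.0005 0.023 ] world [ 0.4916 -0.059   0.0676]
edges y at far: [(np.float64(-0.0298), np.float64(0.0308)), (np.float64(-0.0298), np.float64(0.0308)), (np.float64(-0.0297), np.float64(0.0306))] xmax 0.09872555470583806
dp [ 0.0016 -0.0013 -0.0231] |dp| 0.023 rotvec [-0.0033 -0.0008  0.0004] phi now -0.1146 q6 -0.275
[0.0854, np.float64(-0.0011), np.float64(0.0019), np.float64(0.0231), np.float64(-0.003), np.float64(-0.001), np.float64(0.0)]
```

View pics/wF2.png

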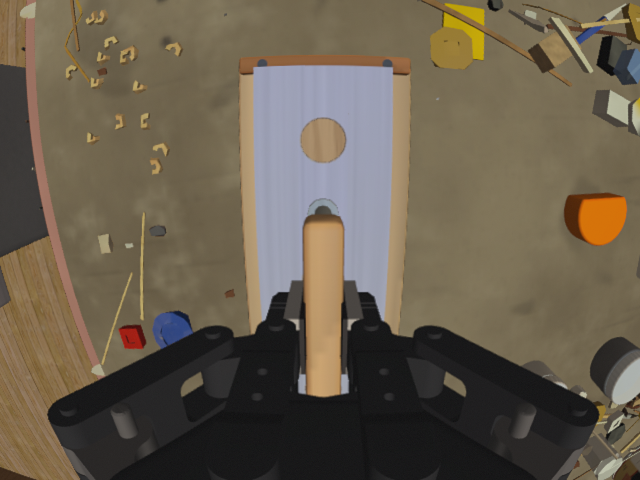

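apply_moves --moves '[0.005, -0.0005, 0.001, 0.002, -0.0015, 0, 0, 0.005, -0.0005, 0.0005, 0.004, -0.001, 0, 0, 0.005, 0, 0, 0.005, 0, 0, 0, 0.005, 0, 0, 0.004, 0, 0, 0, 0.005, 0, 0, 0.002, 0, 0, 0, 0.005, 0, 0, 0, 0, 0, 0, 0.005, 0, 0, 0, 0, 0, 0, 0.005, 0, 0, 0, 0, 0, 0]'

```text
clock: 26.58
position: [0.4863, -0.1254, 0.0725]
ee_rot: [0.001, 0.746, 0.665, 0.001]
contact_force: [0.4, -0.1, -2.0]
width: 0.0122
```

Run:
```python
from h import *
d=cap('wrist','wF3');s=manip.get_state();print(abs(s['qd']).max(),s['position'])
maskpose(d,s)
plan((.4853,-.125,.0675),-.115,1)
# board check from this view: front/back edges and batten
P=wcloud(d)
```

```text
0.001581853790510025 [ 0.48632155 -0.1254082   0.07256443]
plate top plane z=ax+by+c [0.0029 0.0029 0.0229] n 22058
hole px 322.6538263995891 139.9275808936826 tool [0.0652 0.0004 0.0231] world [ 0.4942 -0.0607  0.0495]
edges y at far: [(np.float64(-0.0299), np.float64(0.0306)), (np.float64(-0.03), np.float64(0.0306)), (np.float64(-0.0298), np.float64(0.0305))] xmax 0.0988444320494876
dp [-0.001   0.0004 -0.0051] |dp| 0.005 rotvec [ 0.0019 -0.0001  0.0004] phi now -0.1146 q6 -0.277
[0.0854, np.float64(0.0003), np.float64(-0.0011), np.float64(0.0051), np.float64(0.002), np.float64(-0.0), np.float64(0.0)]
```

View pics/wF3.png

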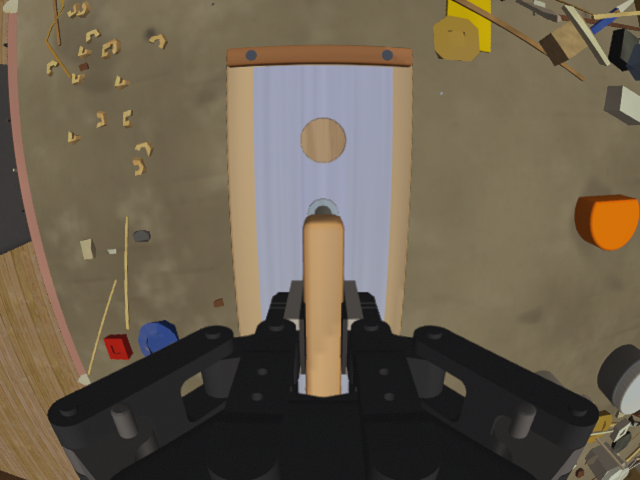

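apply_moves --moves '[0.005, 0, -0.001, 0.001, 0.001, 0, 0, 0.005, 0, 0, 0.0015, 0, 0, 0, 0.005, 0, 0, 0.001, 0, 0, 0, 0.005, 0, 0, 0, 0, 0, 0, 0.005, 0, 0, 0, 0, 0, 0, 0.005, 0, 0, 0, 0, 0, 0, 0.005, 0, 0, 0, 0, 0, 0, 0.005, 0, 0, 0, 0, 0, 0]'

```text
clock: 27.3
position: [0.4857, -0.1254, 0.0693]
ee_rot: [0.001, 0.746, 0.666, 0.001]
contact_force: [-0.6, 0.4, -1.4]
width: 0.013
```

Run:
```python
from h import *
d=cap('wrist','wF4');s=manip.get_state();print(abs(s['qd']).max(),s['position'],s['contact_force'])
maskpose(d,s)
d=cap('scene','sF4');im=cv2.imread('pics/sF4.png')
cv2.imwrite('pics/sF4c.png',cv2.resize(im[240:360,250:410],(800,600),interpolation=cv2.INTER_CUBIC))
```

```text
0.001355933030792972 [ 0.4856721  -0.12542461  0.0693097 ] [-0.62905725 -0.065575   -1.34931943]
plate top plane z=ax+by+c [0.0029 0.0029 0.0228] n 22202
hole px 322.5418163160595 140.04566444330425 tool [0.0651 0.0004 0.023 ] world [ 0.4935 -0.0608  0.0463]
edges y at far: [(np.float64(-0.0299), np.float64(0.0306)), (np.float64(-0.0299), np.float64(0.0306)), (np.float64(-0.0299), np.float64(0.0306))] xmax 0.09869301823207573
```

View pics/sF4c.png

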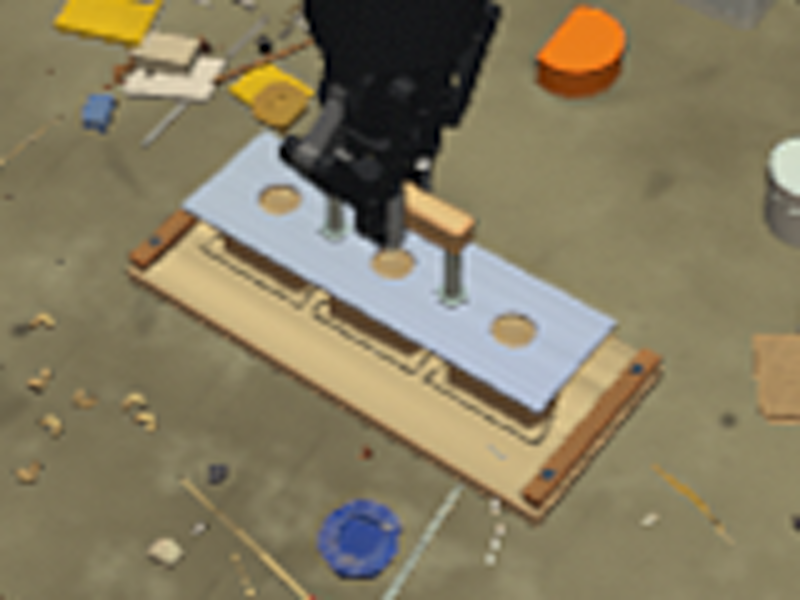

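Run:
```python
from h import *
d=load('sF4')
for x,y in [(280,199),(393,264),(514,330)]: print(onz(d,250+x/5,240+y/5,.0463).round(4))
P=cloud(d);m=(P[...,2]>.038)&(P[...,2]<.055)&(d['image'][...,2].astype(int)-d['image'][...,0]>10)
m[:240]=0;m[360:]=0;m[:,:250]=0;m[:,410:]=0
Q=P[m];print(Q[:,2].mean(),cv2.minAreaRect(Q[:,:2].astype(np.float32)))
s=manip.get_state();print(s['position'],s['clock'])
```

```text
[ 0.4928 -0.0627  0.0463]
[ 0.4844 -0.1284  0.0463]
[ 0.4778 -0.1935  0.0463]
0.04508181053177355 ((0.48651379346847534, -0.1259440779685974), (0.2004798948764801, 0.06340012699365616), 83.31075286865234)
[ 0.48568205 -0.1254345   0.0693291 ] 27.4
```

```bash
python3 -c "
from h import *
print(workorder.sign_off())"
```

```text
the job is handed in; nothing more can be done
None
```

I set both loose bases into the left and right outlines and let them go, then gripped the mask by its bridge handle and carried it over the vise. The job was handed in at about 27.4 s, with the gripper holding the mask over the row; sign-off reports no verdict.

- **Bases:** The last wrist view before fetching the mask put each base within about 2 mm of its outline, flat sides to the front within about 4°. The final scene view, where the mask partly covers them, shows all three still in place.
- **Mask:** At hand-in it was still and level to better than 0.01 rad. Its underside was about 43 mm above the bench, 12 mm above the base tops.
- **Openings:** The wrist view put the left opening within about 1 mm of its outline. The scene view put all three openings within about 3 mm, and the middle one was the farthest off.
- **Disagreement:** The wrist and scene cameras differ by about 1–2 mm, which is within their stated calibration.
- **Not checked:** I did not measure the bystanders' positions again. The final scene view shows nothing shifted near the board, and no high forces showed in the readings after each move.

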